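Screw the well block of a bench heater home with its spring-loaded captive screw

ROBOT

A 7-joint arm with a two-finger parallel gripper is mounted at the origin on a cart in front of the work surface, level with it; the furniture and walls round the work are solid. World frame = base frame: x ahead of the robot, y to its left, z up, the work surface at z = 0. Lengths are in m, angles in rad, forces in N, time in s.
With the tool pointing down it reaches from about 0.4 to 0.85 m from the base axis. Payload 10.4 kg.
Tool frame: the origin (TCP) lies midway between the tips of the shut fingers; the grasp point (between the pads) lies 19 mm behind it; x points along the fingers, z is the direction in which the jaws open and shut, and the axes are right-handed (so a half turn about x gives the same grasp; the last joint's range is limited). The gripper opens to 87 mm and grips with 3 to 60 N. Pads are 19 mm wide; open, the fingers measure 117 mm over their backs; the gripper's body (75 mm by 190 mm) begins 51 mm behind the grasp point.
Start: joints at [-1.209, 0.332, -0.065, 1.46, 0.022, 1.35, -0.088], TCP at [0.235, 0.579, 0.183] pointing down, gripper open.
Joint ranges: [-2.6, 2.6], [-0.5, 2.12], [-1.47, 1.34], [0.16, 2.42], [-1.27, 4.41], [0.06, 2.06], [-2.6, 2.6]. Speed limits (rad/s): [2.22, 2.22, 2.79, 2.79, 3.14, 3.14, 3.14].

INTERFACE

Orientations are given as a unit quaternion [x, y, z, w].
In Python, from bench import read_state, camera, camera_params, close_job gives the robot as it stands.
- The arm moves only by the tool arm_command, never from a script. Its argument "targets" is a list of rows, each a list of 7 numbers: the closure in counts, from 0 (fully open) to 255 (shut), then the shift along the tool's x, y, z in mm, then the turn, a rotation vector about the tool's x, y, z in rad. A call has 1 to 10 rows; each row is the pose to reach, as a shift and turn from the pose commanded when the call began, along the tool's axes at that moment; what a row does not reach only later rows make up. A row lasts 1/10 s, in which the tool goes at most 50 mm and 8.59 degrees, less where a joint would pass 70% of its speed; a pose out of reach is approached as far as the arm can. A call with a gripper value outside its range is refused whole. The fingers move at their own pace and stop on an object; "newtons" is the grip in N (left out, the last holds). Time passes only in rows, so rows that repeat a pose let the fingers close. It gives the time, the measured TCP pose, the force and the opening at its end, in the units of the state.
- read_state(): the state, without advancing time (a new reading comes with each control period).
- camera(name): name is "scene" or "top" or "wrist"; returns the picture (420x560x3 uint8, red, green, blue); there is no depth.
- camera_params(name): a dict with "intrinsics" (3x3 intrinsics, pixels), "xyz" and "orientation" of the camera in the world; the wrist camera has in their place "mount" (4x4, takes a point from camera to tool coordinates, whose origin is the TCP and whose axes are the tool frame's). Camera axes: x right, y down, z forward; pixel columns grow to the right and rows downward; lengths in m; the calibration is good to about 2 mm. The wrist camera is an equidistant fisheye: a pixel r from the principal point sees the ray r / f radians off the axis. A picture is of the moment at which its call begins: read the wrist's pose just before it. camera_params takes no time and is no camera call.
- close_job(): hands the job in, once; it reports no verdict.
The state is a dict: "time": time; "joint_positions": joint angles; "joint_vel": joint speeds; "joint_torque": joint torques, N m; "ee_pos": TCP position; "eef_rot": TCP orientation; "ft_force": force on the tool from outside, world axes, zero at the start; "torque": the same for the moment, N m; "width": finger opening in m.
Only numpy, scipy, OpenCV 4.12 (cv2) and the standard library are available. Lean on these libraries where they do the work, as an engineer would, in place of code of your own. Each camera call takes 0.05 s, during which the arm holds its last target.

TASK

The aluminium well block of the bench heater stands proud of the housing. Pull the black T-head of its captive screw straight up against its spring until the thread engages, and screw it clockwise (seen from above) while keeping it pulled out, until the block is drawn down fully home, flush with the housing rim. Then let go so that the T-head springs back in, and leave the beaker and the amber vial beside the heater standing where they are.

Things in the scene. Friction and masses are not known exactly. Their poses are not given: they have to be found in the camera images.
- heater: white box-shaped bench heater fixed to the worktop, 170 (x) x 130 (y) x 60 mm high, with a grey front panel on its -x side; origin at the centre of its underside, z up. Its rim, 18 mm wide all round, has its top 60 mm above the worktop; the well block sits in the recess inside it
- block_height (a joint): how far the aluminium well block (131 x 91 mm top with 16 black wells) stands above flush with the rim, in m: 0 is fully home and flush (hard stop), about 0.005 to 0.0075 at the start. It moves only when its thread is driven: 2.5 mm down per rad that the meshed screw turns clockwise. It cannot be pushed down
- screw_lift (a joint): how far the captive screw is pulled up out of the block, in m: 0 is sprung in, where it returns when let go; 0.012 is the upper stop. Its spring pulls back with 5 N at 0 and 8 N at 0.012. More than 7 mm up, it is meshed with the thread. Stopped hard after only 3 mm, dog stands on dog inside: let it down, turn it about 45 degrees and pull again
- screw_turn (a joint): angle of the T-head about its vertical axis, in rad, counter-clockwise from above positive, 0 with the bar along the heater's x; turns without end. A red dot marks the bar's own +x end. Sprung in, it spins freely and drives nothing, so it can be turned back for another stroke. Driving the thread takes about 0.15 N m
- t_head (a point): centre of the T-head's bar, a black bar 80 mm long (its own x), 12 mm wide (its own y) and 16 mm high, on a steel stem, above the centre of the block; its axes turn with it. With the screw sprung in, the bar's underside is 24 mm above the block's top face (19 mm above a steel bush of 25 mm diameter at the stem)
- beaker: clear beaker, 56 mm across and 70 mm high, on the worktop beside the heater; origin at the centre of its underside; leave it alone
- amber_vial: amber vial with a black cap, 28 mm across and 62 mm high, on the worktop in front of the heater; origin at the centre of its underside; leave it alone
- block_top (a point): point on the block's top face, 47 mm from the screw towards the heater's back (+x). Inside, out of sight, four dogs on the screw mesh with four on the thread, 90 degrees apart; how the thread's dogs stand is unknown. Meshed, there are up to 52 degrees of lost motion before the thread turns; let down and turned back 90 degrees, the screw meshes again as before

How it is judged:
By the outcome, as a careful person would: the job done as asked, in the order asked, and still so for the second after the job is handed in, with the robot touching nothing.
It also fails if it takes over 72 s, if anything falls off the work surface, if the arm or the gripper's body presses on something with over 40 N, if the wrist force passes 120 N, or if a joint passes its speed limit or range.

## Working session

There is one attempt and no reset: what is moved stays moved. The work goes in short steps, Python scripts to look and compute and a tool call to move; the robot and the scene stay as the last step left them, time stands still between calls to the robot, and variables do not carry over. Pictures are saved under pics/ and viewed, and the job is handed in when it is done.

Besides the shell and the picture viewer there is one more tool, called after "Emit:" as a command line: name --pt "numbers of a row" for each row, then --argument value for the rest. arm_command: Moves the arm, as the interface text tells. Its arguments: {"type":"object","properties":{"targets":{"type":"array"},"newtons":{"type":"number"}},"required":["targets"]}

```bash
mkdir -p pics; ls
python3 - <<'E'
from bench import *
import cv2
s=read_state(); print({k:(v if not hasattr(v,'__len__') else [round(float(x),4) for x in v]) for k,v in s.items()})
for n in ["scene","top","wrist"]:
    print(n,camera_params(n))
    cv2.imwrite(f"pics/{n}0.png",camera(n)[:,:,::-1])
E
```

```text
pics
{'time': 0.0, 'joint_positions': [-1.2086, 0.3329, -0.0647, 1.461, 0.0216, 1.3499, -0.0885], 'joint_vel': [0.0012, 0.0007, 0.0005, 0.0008, 0.0001, -0.0005, 0.0006], 'joint_torque': [0.0002, -62.3248, 0.025, -38.9907, -0.0614, 0.0397, 0.0001], 'ee_pos': [0.2344, 0.5789, 0.1823], 'eef_rot': [-0.3955, 0.5868, 0.3949, 0.586], 'ft_force': [-0.1287, 0.9403, 1.3417], 'torque': [-0.0386, 0.0318, -0.0329], 'width': 0.08689027446035573}
scene {'intrinsics': array([[523.96553867,   0.        , 278.73122315],
       [  0.        , 523.96553867, 212.04686759],
       [  0.        ,   0.        ,   1.        ]]), 'xyz': array([-0.17502564,  0.73218585,  0.48421723]), 'orientation': array([-0.39189205,  0.75864549, -0.46278074,  0.23814202])}
top {'intrinsics': array([[380.62517583,   0.        , 279.56692953],
       [  0.        , 380.62517583, 210.51861917],
       [  0.        ,   0.        ,   1.        ]]), 'xyz': array([0.39294134, 0.3104973 , 0.91975621]), 'orientation': array([ 0.70756044, -0.7058145 ,  0.02319001, -0.02542301])}
wrist {'intrinsics': array([[325.1922621 ,   0.        , 276.77418883],
       [  0.        , 325.1922621 , 209.27546774],
       [  0.        ,   0.        ,   1.        ]]), 'mount': array([[-8.58159152e-04, -2.51072006e-01,  9.67968032e-01,
        -2.02154714e-01],
       [ 1.21469750e-05, -9.67968391e-01, -2.51072088e-01,
         6.98330616e-02],
       [ 9.99999632e-01, -2.03701927e-04,  8.33720699e-04,
        -8.20598220e-04],
       [ 0.00000000e+00,  0.00000000e+00,  0.00000000e+00,
         1.00000000e+00]])}
```

View pics/scene0.png

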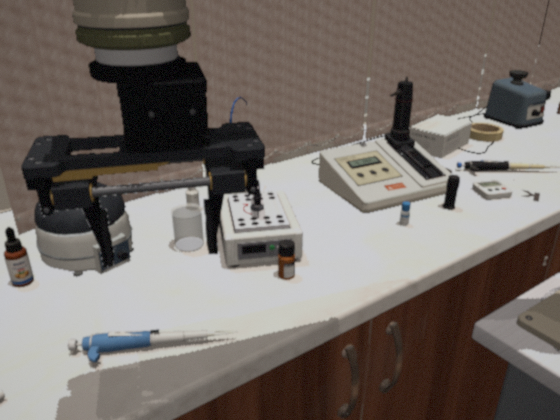

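View pics/top0.png

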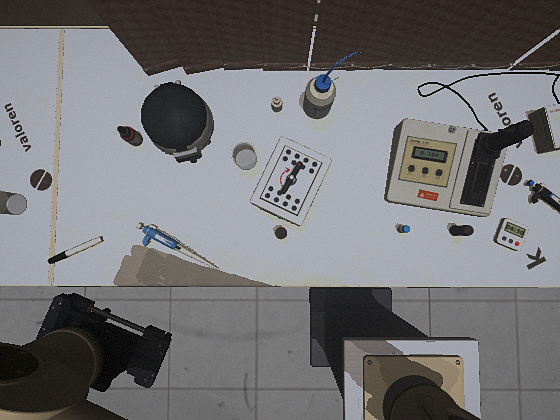

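View pics/wrist0.png

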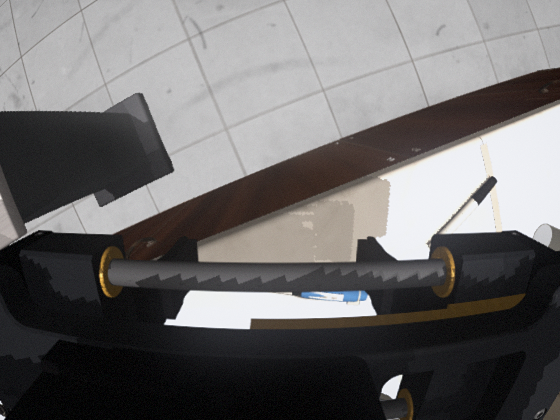

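The top view shows the heater centred near (290,180), T-head near (291,178), beaker (245,155) and vial (281,232). I'll enlarge that region.

```bash
python3 - <<'E'
import cv2
a=cv2.imread("pics/top0.png")[125:245,220:350]
cv2.imwrite("pics/top0z.png",cv2.resize(a,None,fx=5,fy=5,interpolation=cv2.INTER_CUBIC))
a=cv2.imread("pics/scene0.png")[170:290,160:320]
cv2.imwrite("pics/scene0z.png",cv2.resize(a,None,fx=5,fy=5,interpolation=cv2.INTER_CUBIC))
E
cat > h.py <<'E'
import numpy as np
from scipy.spatial.transform import Rotation as R
from bench import *
def pix2w(n,u,v,z):
    p=camera_params(n);K=p["intrinsics"];d=R.from_quat(p["orientation"]).apply(np.linalg.solve(K,[u,v,1]))
    c=p["xyz"];return c+d*(z-c[2])/d[2]
def w2pix(n,P):
    p=camera_params(n);q=R.from_quat(p["orientation"]).inv().apply(np.array(P)-p["xyz"]);q=p["intrinsics"]@q;return q[:2]/q[2]
def w2wrist(P,s):
    p=camera_params("wrist");M=p["mount"];t=R.from_quat(s["eef_rot"]).inv().apply(np.array(P)-s["ee_pos"])
    c=M[:3,:3].T@(t-M[:3,3]);K=p["intrinsics"]
    th=np.arctan2(np.hypot(c[0],c[1]),c[2]);ph=np.arctan2(c[1],c[0]);return K[:2,2]+K[0,0]*th*np.array([np.cos(ph),np.sin(ph)])
def wrist2w(u,v,z,s):
    p=camera_params("wrist");M=p["mount"];K=p["intrinsics"]
    x,y=u-K[0,2],v-K[1,2];r=np.hypot(x,y);th=r/K[0,0]
    c=np.array([np.sin(th)*x/r,np.sin(th)*y/r,np.cos(th)])
    rot=R.from_quat(s["eef_rot"]);d=rot.apply(M[:3,:3]@c);o=rot.apply(M[:3,3])+s["ee_pos"]
    return o+d*(z-o[2])/d[2]
E
```

```text
(no output)
```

View pics/top0z.png

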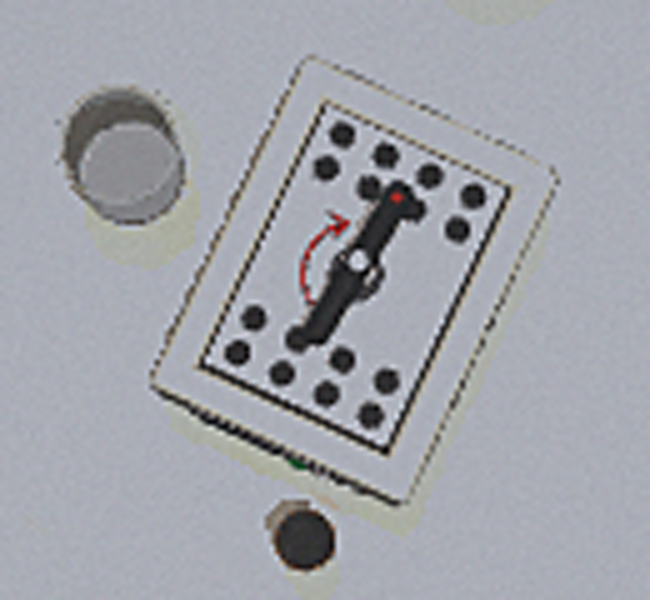

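View pics/scene0z.png

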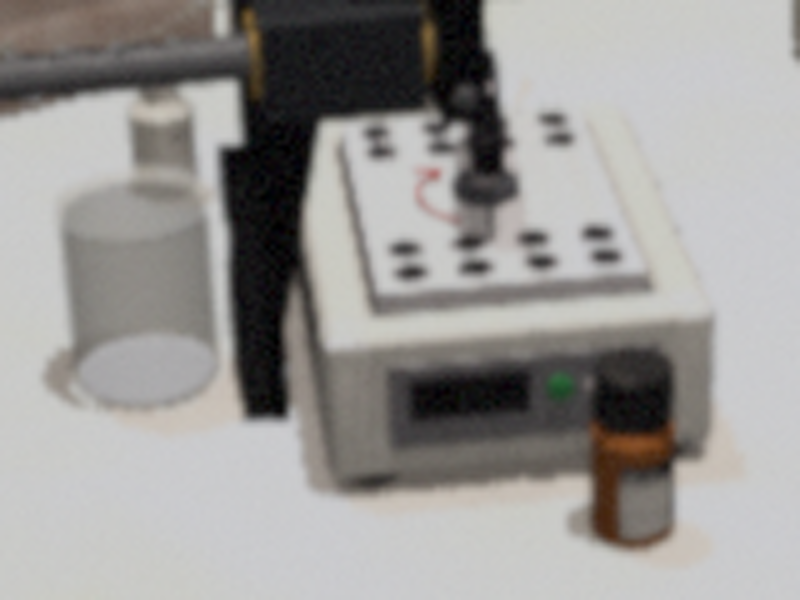

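Run:
```python
from h import *
f=lambda x,y,z:pix2w("top",220+(x+.5)/5-.5,125+(y+.5)/5-.5,z)
c=[f(*p,0.06) for p in [(307,57),(557,175),(405,503),(153,380)]]
print(np.round(c,4),np.mean(c,0))
print([np.linalg.norm(c[i]-c[(i+1)%4]) for i in range(4)])
for a,b in [(3,0),(2,1)]:
    d=c[b]-c[a];print(np.degrees(np.arctan2(d[1],d[0])))
red=f(397,196,.106);o=f(312,335,.106);m=f(358,262,.106);print(red,o,m)
d=red-o;print(np.degrees(np.arctan2(d[1],d[0])),np.linalg.norm(d))
print("vial",f(305,540,.062),"beaker",f(133,162,0))
r=R.from_quat(read_state()["eef_rot"]);print(r.as_matrix())
```

```text
[[0.6236 0.3104 0.06  ]
 [0.569  0.1961 0.06  ]
 [0.419  0.2657 0.06  ]
 [0.4745 0.38   0.06  ]] [0.52154782 0.28805976 0.06      ]
[np.float64(0.12669559963217236), np.float64(0.16534581177415864), np.float64(0.12703030395861073), np.float64(0.16446187575857807)]
-25.01073334136595
-24.898501649638828
[0.55027755 0.27140762 0.106     ] [0.48977288 0.30801401 0.106     ] [0.52147567 0.28824778 0.106     ]
-31.174676850011068 0.07071663606846079
vial [0.40222033 0.31083125 0.062     ] beaker [0.58733413 0.39545656 0.        ]
[[-4.04599169e-04 -9.26878418e-01  3.75361472e-01]
 [-1.04604636e-03  3.75361690e-01  9.26877828e-01]
 [-9.99999371e-01 -1.76315037e-05 -1.12142883e-03]]
```

Emit:
arm_command --pt "0 0 -40 -17 0.015 0 0" --pt "0 0 -80 -35 0.03 0 0" --pt "0 0 -120 -52 0.05 0 0" --pt "0 0 -160 -70 0.07 0 0" --pt "0 0 -200 -87 0.09 0 0" --pt "0 0 -240 -104 0.11 0 0" --pt "0 0 -280 -121 0.13 0 0" --pt "0 0 -320 -138 0.15 0 0" --pt "0 0 -350 -151 0.157 0 0" --pt "0 0 -375 -162 0.157 0 0" --newtons 60

```text
time: 1.15
ee_pos: [0.5227, 0.2862, 0.1829]
eef_rot: [-0.347, 0.616, 0.347, 0.616]
ft_force: [0.7, 0.6, -0.3]
width: 0.0868
```

Emit:
arm_command --pt "0 0 0 0 0 0 0" --pt "0 0 0 0 0 0 0" --pt "0 0 0 0 0 0 0"

```text
time: 1.45
ee_pos: [0.5205, 0.2895, 0.1829]
eef_rot: [-0.348, 0.615, 0.349, 0.615]
ft_force: [-0.8, -0.6, 0.1]
width: 0.0871
```

Run:
```python
from h import *
import cv2
s=read_state();print(s["time"],s["ee_pos"],np.round(s["joint_positions"],3),s["ft_force"],s["torque"])
cv2.imwrite("pics/w1.png",camera("wrist")[:,:,::-1])
print(R.from_quat(s["eef_rot"]).as_matrix().round(3)); print(w2wrist([.5216,.288,.106],s), w2wrist([.5503,.2714,.106],s))
```

```text
1.45 [0.52047306 0.28950627 0.18293212] [-0.738  0.265  0.187  1.554 -0.051  1.328  0.485] [-0.76614464 -0.64375789  0.05888728] [ 0.07831803 -0.02293614 -0.04555028]
[[-0.001 -0.858  0.514]
 [ 0.     0.514  0.858]
 [-1.     0.001 -0.   ]]
[276.88341373 208.33409553] [277.45221701 243.4495517 ]
```

View pics/w1.png

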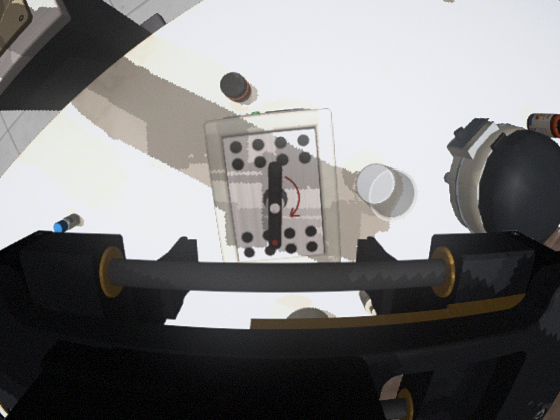

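Run:
```python
import cv2
a=cv2.imread("pics/w1.png")[100:270,195:350]
cv2.imwrite("pics/w1z.png",cv2.resize(a,None,fx=3.5,fy=3.5,interpolation=cv2.INTER_CUBIC))
```

```text
(no output)
```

View pics/w1z.png

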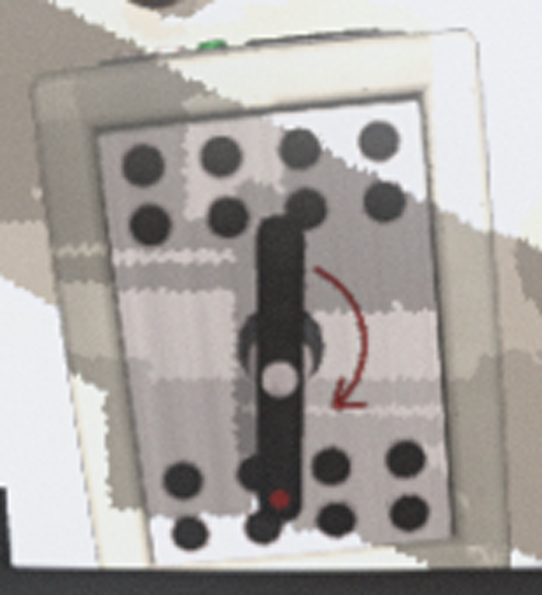

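Run:
```python
from h import *
s=read_state()
f=lambda x,y,z:wrist2w(195+(x+.5)/3.5-.5,100+(y+.5)/3.5-.5,z,s)
m=f(280,379,.106);r=f(280,499,.106);o=f(281,222,.106);print(m,r,o)
d=r-o;print(np.degrees(np.arctan2(d[1],d[0])))
rot=R.from_quat(s["eef_rot"])
for t in (m,np.array([.5216,.288,.106])):
    t=t.copy();t[2]=.079;print(rot.inv().apply(t-s["ee_pos"])*1000)
```

```text
[0.52022002 0.28661596 0.106     ] [0.54791577 0.26995316 0.106     ] [0.48618608 0.30735515 0.106     ]
-31.211649689497055
[103.98375645  -1.45982337  -2.69112136]
[103.98340586  -1.93225745  -0.79462405]
```

Emit:
arm_command --pt "0 30 -1.5 -1.7 0 0 0" --pt "0 55 -1.7 -1.7 0 0 0" --pt "0 75 -1.7 -1.7 0 0 0" --pt "0 90 -1.7 -1.7 0 0 0" --pt "0 98 -1.7 -1.7 0 0 0" --pt "0 103 -1.7 -1.7 0 0 0" --pt "0 103 -1.7 -1.7 0 0 0" --pt "0 103 -1.7 -1.7 0 0 0"

```text
time: 2.3
ee_pos: [0.5224, 0.2864, 0.081]
eef_rot: [-0.348, 0.615, 0.348, 0.616]
ft_force: [0.6, 0.2, 0.3]
width: 0.0873
```

Run:
```python
from h import *
import cv2
s=read_state();print(s["time"],s["ee_pos"],s["ft_force"],s["torque"])
cv2.imwrite("pics/w2.png",camera("wrist")[:,:,::-1])
a=camera("scene")[150:310,140:340,::-1];cv2.imwrite("pics/s2.png",cv2.resize(a,None,fx=4,fy=3.7,interpolation=cv2.INTER_CUBIC))
```

```text
2.3 [0.52236271 0.2864473  0.08095962] [0.58869115 0.19486182 0.27671123] [-0.02842392  0.02482632  0.02642791]
```

View pics/w2.png

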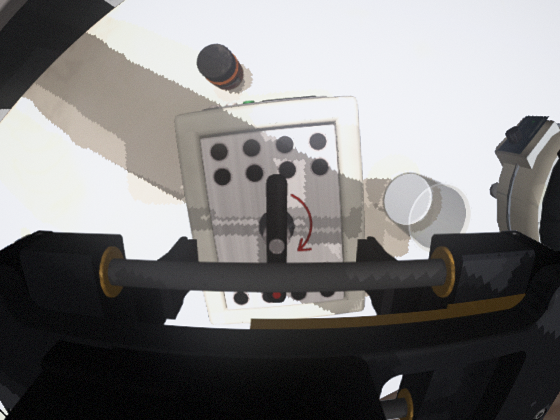

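View pics/s2.png

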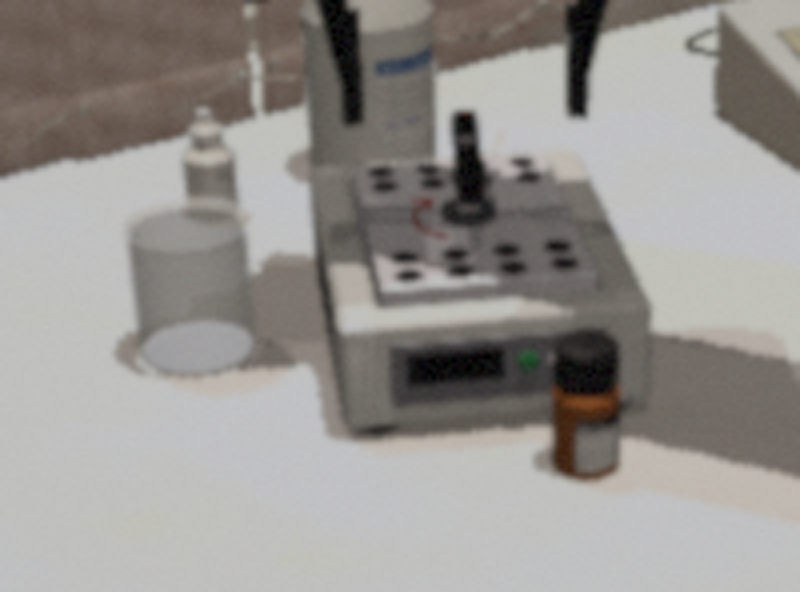

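Run:
```python
from h import *
s=read_state();print(s["time"],s["ee_pos"],np.round(s["joint_positions"],3))
r=R.from_quat(s["eef_rot"])
for d in (.0435,-.0435):
  P=r.apply([0,0,d])+s["ee_pos"];q=w2pix("scene",P);print(P,(q-[140,150])*[4,3.7])
q=w2pix("scene",[.5216,.288,.106]);print((q-[140,150])*[4,3.7])
print(w2wrist([.5216,.288,.106],s))
```

```text
2.4 [0.52243114 0.28636963 0.08100673] [-0.726  0.342  0.18   1.678 -0.067  1.126  0.502]
[0.54486488 0.32363857 0.08106471] [361.25280273 189.14375512]
[0.49999741 0.24910069 0.08094874] [559.57685416 183.47319715]
[457.52026689 139.77209756]
[280.05266049 246.19567085]
```

Run:
```python
from h import *
from scipy.optimize import least_squares
r=R.from_quat([-.3955,.5868,.3949,.586])
for x in(0,-.019,-.03,-.04):
  print(x,[w2pix("scene",r.apply([x,0,d])+[.2344,.5789,.1823]).round() for d in(.0435,-.0435)])
s=read_state();r=R.from_quat(s["eef_rot"])
for x in(0,-.019,-.03,-.04):
  print(x,[((w2pix("scene",r.apply([x,0,d])+s["ee_pos"])-[140,150])*[4,3.7]).round() for d in(.0435,-.0435)])
```

```text
0 [array([118., 294.]), array([208., 282.])]
-0.019 [array([115., 278.]), array([207., 266.])]
-0.03 [array([113., 268.]), array([206., 257.])]
-0.04 [array([112., 259.]), array([206., 248.])]
0 [array([361., 189.]), array([560., 183.])]
-0.019 [array([360., 153.]), array([560., 147.])]
-0.03 [array([358., 131.]), array([560., 126.])]
-0.04 [array([358., 112.]), array([560., 106.])]
```

Emit:
arm_command --pt "140 2 0 0 0 0 0" --pt "140 2 0 0 0 0 0" --pt "140 2 0 0 0 0 0" --pt "140 2 0 0 0 0 0" --pt "140 2 0 0 0 0 0" --pt "140 2 0 0 0 0 0" --newtons 60

```text
time: 3.0
ee_pos: [0.522, 0.2861, 0.0782]
eef_rot: [-0.348, 0.616, 0.348, 0.616]
ft_force: [-0.8, 0.2, -0.4]
width: 0.047
```

Run:
```python
from h import *
import cv2
s=read_state();print(s["time"],s["ee_pos"],s["ft_force"],s["torque"],s["width"])
a=camera("scene")[150:310,140:340,::-1];cv2.imwrite("pics/s3.png",cv2.resize(a,None,fx=4,fy=3.7,interpolation=cv2.INTER_CUBIC))
```

```text
3.0 [0.52195656 0.28612607 0.07819213] [-0.83714224  0.20335356 -0.4052411 ] [-0.00435399 -0.01236085  0.03625536] 0.04703769745525729
```

View pics/s3.png

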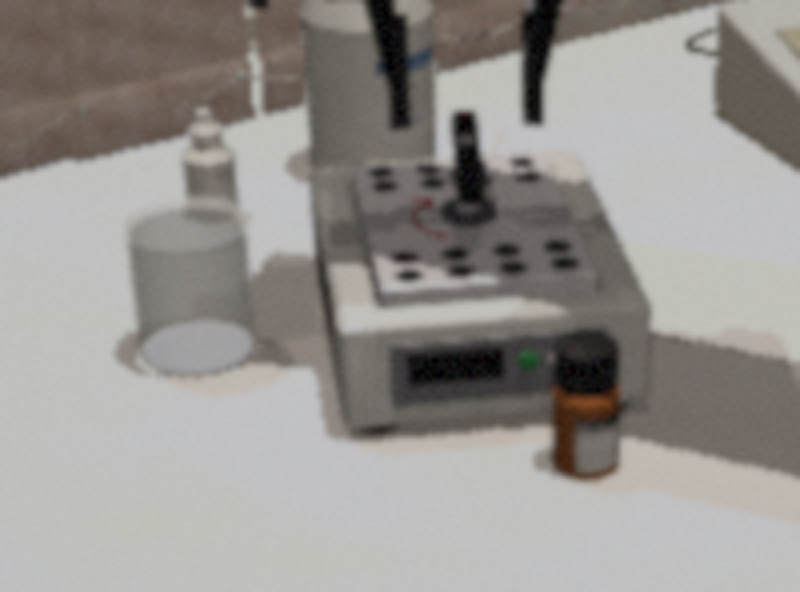

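Run:
```python
from h import *
import cv2
a=camera("scene")[140:220,200:300,::-1];cv2.imwrite("pics/s3z.png",cv2.resize(a,None,fx=7,fy=7,interpolation=cv2.INTER_CUBIC))
b=camera("top")[:,:,::-1][120:240,220:350];cv2.imwrite("pics/t3z.png",cv2.resize(b,None,fx=5,fy=5,interpolation=cv2.INTER_CUBIC))
b=camera("wrist")[:,:,::-1];cv2.imwrite("pics/w3.png",b)
s=read_state();r=R.from_quat(s["eef_rot"])
for x in(0,-.019,-.04):
  print(x,[((w2pix("scene",r.apply([x,0,d])+s["ee_pos"])-[200,140])*7).round() for d in(.0235,0,-.0235)])
```

```text
0 [array([295., 436.]), array([388., 433.]), array([482., 430.])]
-0.019 [array([292., 367.]), array([387., 364.]), array([481., 361.])]
-0.04 [array([290., 290.]), array([385., 287.]), array([481., 284.])]
```

View pics/s3z.png

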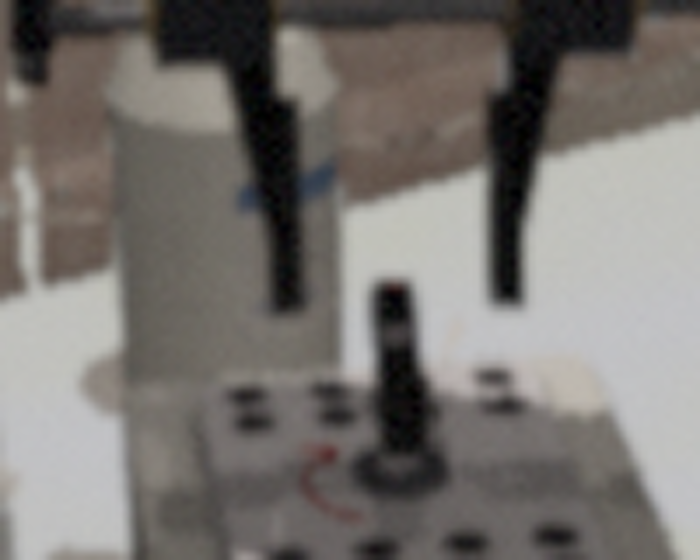

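View pics/t3z.png

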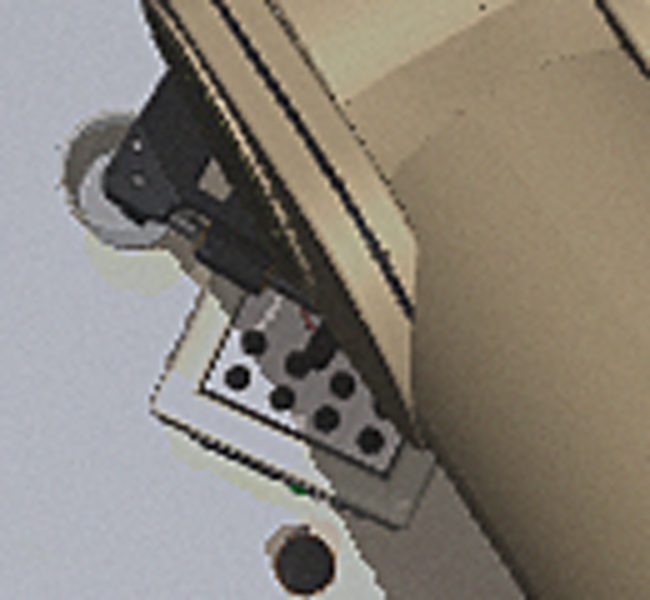

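View pics/w3.png

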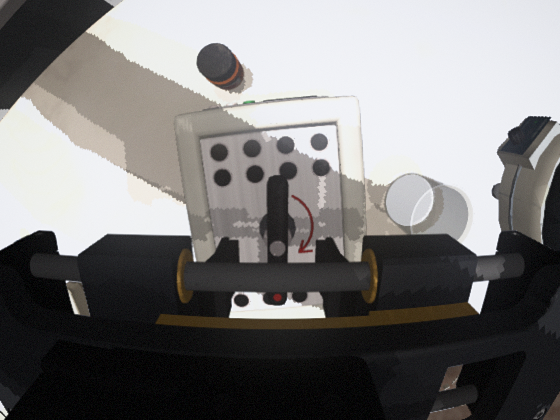

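```bash
python3 - <<'E'
from h import *
s=read_state();r=R.from_quat(s["eef_rot"])
for x in(0,-.019,-.04,-.07,-.1):
  print(x,[w2wrist(r.apply([x,0,d])+s["ee_pos"],s).round() for d in(.0235,0,-.0235)])
for P in ([.550,.271,.106],[.4898,.308,.106],[.5216,.288,.106],[.5216,.288,.071],[.5216,.288,.066]): print(P,((w2pix("scene",P)-[200,140])*7).round(),w2wrist(P,s).round())
E
python3 - <<'E'
import cv2
a=cv2.imread("pics/w3.png")[150:330,170:390]
cv2.imwrite("pics/w3z.png",cv2.resize(a,None,fx=3.6,fy=3.3,interpolation=cv2.INTER_CUBIC))
E
```

```text
0 [array([314., 235.]), array([278., 235.]), array([242., 235.])]
-0.019 [array([317., 245.]), array([278., 245.]), array([239., 245.])]
-0.04 [array([322., 258.]), array([278., 259.]), array([235., 259.])]
-0.07 [array([330., 284.]), array([279., 285.]), array([228., 284.])]
-0.1 [array([342., 320.]), array([279., 321.]), array([217., 320.])]
[0.55, 0.271, 0.106] [376. 280.] [281. 298.]
[0.4898, 0.308, 0.106] [383. 400.] [282. 184.]
[0.5216, 0.288, 0.106] [381. 334.] [281. 248.]
[0.5216, 0.288, 0.071] [383. 461.] [280. 229.]
[0.5216, 0.288, 0.066] [384. 479.] [280. 227.]
```

View pics/w3z.png

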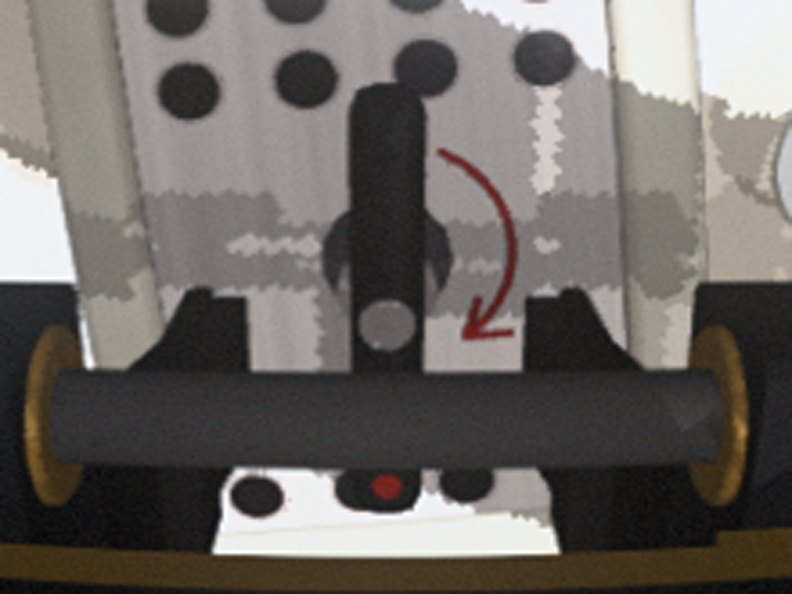

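Run:
```python
from h import *
s=read_state();r=R.from_quat(s["eef_rot"])
for x in(0,-.01,-.019,-.03,-.04):
 for y in (.0095,-.0095):
  print(x,y,[w2wrist(r.apply([x,y,d])+s["ee_pos"],s).round() for d in(.0235,-.0235)],[((w2pix("scene",r.apply([x,y,d])+s["ee_pos"])-[200,140])*7).round() for d in(.0235,-.0235)])
```

```text
0 0.0095 [array([314., 221.]), array([242., 221.])] [array([295., 453.]), array([484., 447.])]
0 -0.0095 [array([313., 248.]), array([243., 248.])] [array([294., 419.]), array([480., 414.])]
-0.01 0.0095 [array([316., 225.]), array([240., 225.])] [array([294., 417.]), array([484., 411.])]
-0.01 -0.0095 [array([315., 254.]), array([241., 254.])] [array([293., 384.]), array([479., 378.])]
-0.019 0.0095 [array([318., 230.]), array([239., 230.])] [array([293., 384.]), array([484., 378.])]
-0.019 -0.0095 [array([316., 259.]), array([240., 259.])] [array([292., 351.]), array([479., 346.])]
-0.03 0.0095 [array([320., 236.]), array([237., 236.])] [array([291., 343.]), array([483., 337.])]
-0.03 -0.0095 [array([319., 267.]), array([238., 267.])] [array([290., 311.]), array([479., 306.])]
-0.04 0.0095 [array([322., 242.]), array([234., 242.])] [array([290., 306.]), array([483., 300.])]
-0.04 -0.0095 [array([321., 274.]), array([236., 274.])] [array([289., 274.]), array([479., 269.])]
```

Emit:
arm_command --pt "225 0 0 0 0 0 0" --pt "225 0 0 0 0 0 0" --pt "225 0 0 0 0 0 0" --pt "225 0 0 0 0 0 0" --pt "225 0 0 0 0 0 0" --pt "225 0 0 0 0 0 0" --newtons 10

```text
time: 3.8
ee_pos: [0.5219, 0.2861, 0.0782]
eef_rot: [-0.348, 0.616, 0.348, 0.616]
ft_force: [0.0, -0.2, 0.8]
width: 0.0112
```

Run:
```python
from h import *
import cv2
s=read_state();print(s["time"],s["ee_pos"],s["ft_force"],s["torque"],s["width"])
a=camera("scene")[140:220,200:300,::-1];cv2.imwrite("pics/s4z.png",cv2.resize(a,None,fx=7,fy=7,interpolation=cv2.INTER_CUBIC))
cv2.imwrite("pics/w4.png",camera("wrist")[:,:,::-1])
```

```text
3.8 [0.52194319 0.28611292 0.07817705] [ 0.00418296 -0.18693591  0.80154861] [-3.92647466e-05  1.56247654e-03  1.54420938e-02] 0.011168902254868919
```

View pics/s4z.png

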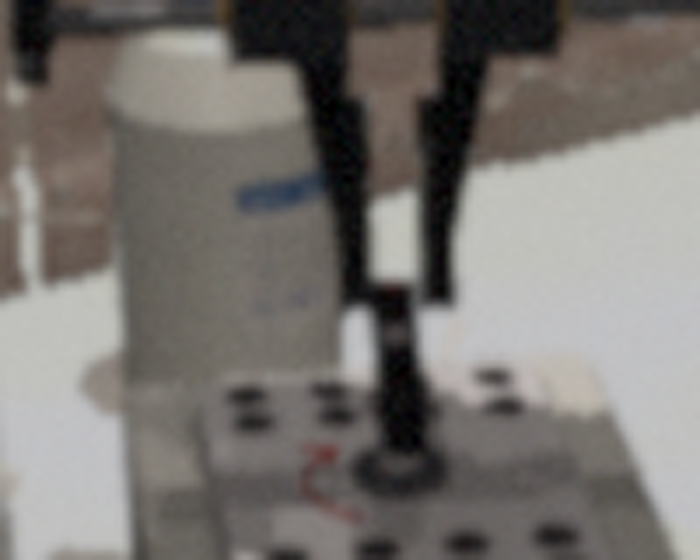

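View pics/w4.png

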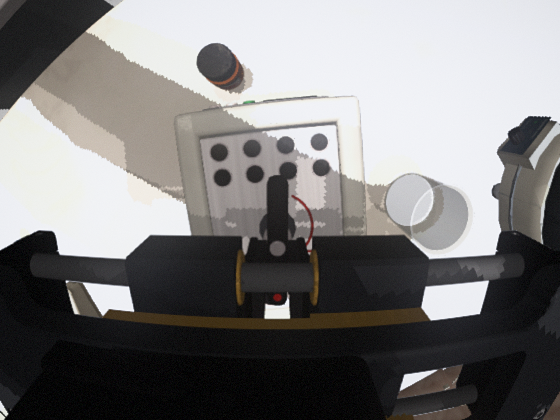

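Emit:
arm_command --pt "250 0 0 0 0 0 0" --pt "250 0 0 0 0 0 0" --pt "250 0 0 0 0 0 0" --newtons 10

```text
time: 4.2
ee_pos: [0.522, 0.2861, 0.0782]
eef_rot: [-0.348, 0.616, 0.348, 0.616]
ft_force: [-0.2, 0.4, -0.3]
width: 0.0027
```

Run:
```python
from h import *
import cv2
s=read_state();print(s["width"])
a=camera("scene")[140:220,200:300,::-1];cv2.imwrite("pics/s5z.png",cv2.resize(a,None,fx=7,fy=7,interpolation=cv2.INTER_CUBIC))
w=camera("wrist")[:,:,::-1].copy()
cv2.imwrite("pics/w5z.png",cv2.resize(w[80:310,160:400],None,fx=3.3,fy=2.6,interpolation=cv2.INTER_CUBIC))
a=np.radians(-25);h=R.from_euler("z",a)
for c in [(-.085,.065),(-.085,-.065),(.085,.065),(.085,-.065)]:
    P=h.apply([*c,.06])+[.5216,.288,0];print(c,w2wrist(P,s).round(1))
```

```text
0.0027194782635805957
(-0.085, 0.065) [361.8  95.6]
(-0.085, -0.065) [173.6 116.3]
(0.085, 0.065) [369.3 314.3]
(0.085, -0.065) [212.3 329.3]
```

View pics/w5z.png

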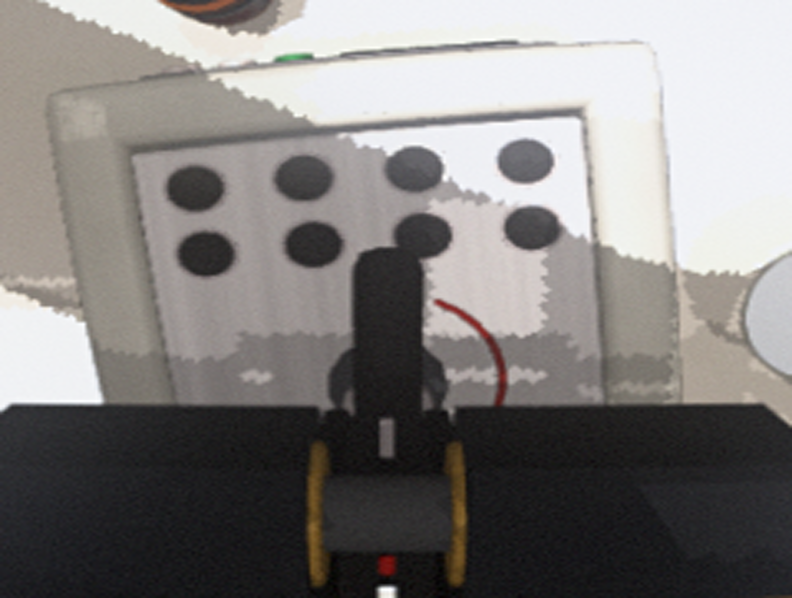

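View pics/s5z.png

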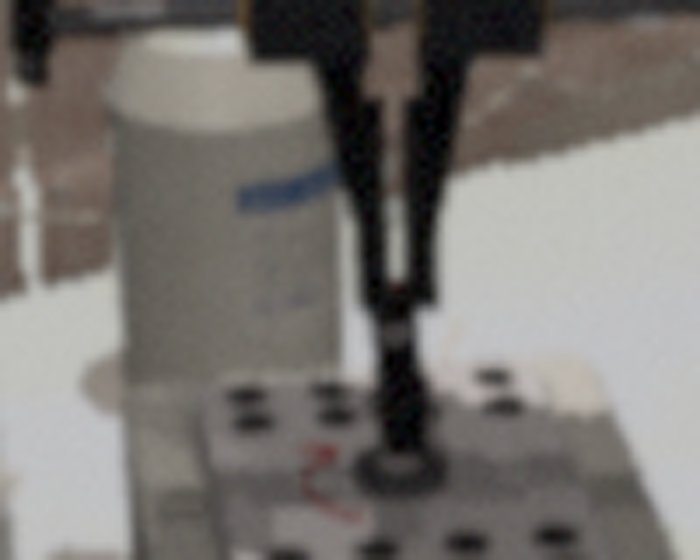

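Emit:
arm_command --pt "80 0 0 0 0 0 0" --pt "80 0 0 0 0 0 0" --pt "80 0 0 0 0 0 0" --pt "80 0 0 0 0 0 0" --pt "80 5 0 0 0 0 0" --pt "80 10 0 0 0 0 0" --pt "80 15 0 0 0 0 0" --pt "80 20 0 0 0 0 0" --pt "80 25 0 0 0 0 0" --pt "80 25 0 0 0 0 0"

```text
time: 5.3
ee_pos: [0.5215, 0.2858, 0.0522]
eef_rot: [-0.348, 0.616, 0.348, 0.615]
ft_force: [0.0, -0.4, 0.1]
width: 0.0592
```

Run:
```python
from h import *
import cv2
s=read_state();print(s["time"],s["ee_pos"],s["ft_force"],s["width"])
a=camera("scene")[140:220,200:300,::-1];cv2.imwrite("pics/s6z.png",cv2.resize(a,None,fx=7,fy=7,interpolation=cv2.INTER_CUBIC))
w=camera("wrist")[:,:,::-1].copy()
cv2.imwrite("pics/w6z.png",cv2.resize(w[80:310,160:400],None,fx=3.3,fy=2.6,interpolation=cv2.INTER_CUBIC))
```

```text
5.3 [0.52147426 0.28576862 0.05219648] [ 3.00951956e-04 -4.32605696e-01  1.43143456e-01] 0.05921002475769526
```

View pics/s6z.png

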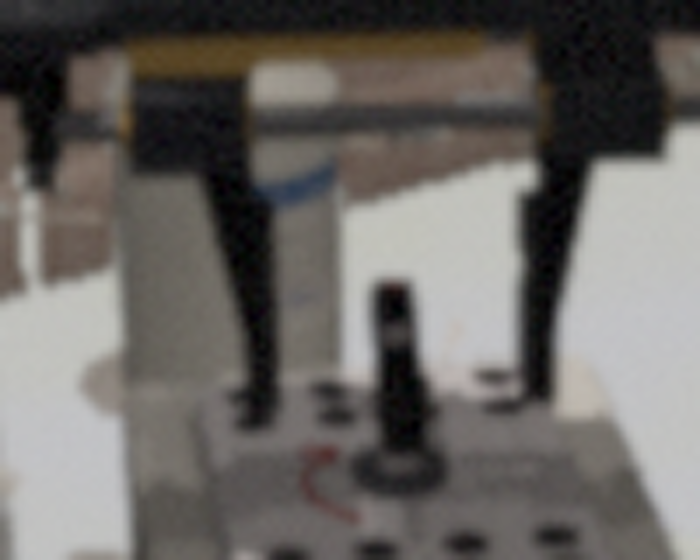

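View pics/w6z.png

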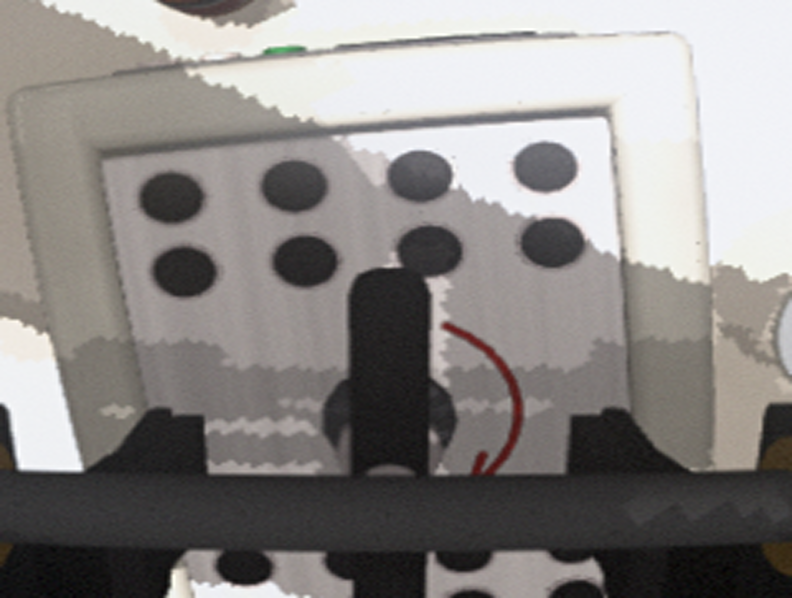

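Emit:
arm_command --pt "80 4 0 0 0 0 0" --pt "80 8 0 0 0 0 0" --pt "160 9 0 0 0 0 0" --pt "190 9 0 0 0 0 0" --pt "190 9 0 0 0 0 0" --pt "190 9 0 0 0 0 0" --pt "190 9 0 0 0 0 0" --pt "190 9 0 0 0 0 0"

```text
time: 6.2
ee_pos: [0.522, 0.2861, 0.0442]
eef_rot: [-0.348, 0.615, 0.348, 0.616]
ft_force: [0.1, 0.3, 0.1]
width: 0.0244
```

Run:
```python
from h import *
import cv2
s=read_state();print(s["time"],s["ee_pos"],s["ft_force"],s["width"])
a=camera("scene")[140:220,200:300,::-1];cv2.imwrite("pics/s7z.png",cv2.resize(a,None,fx=7,fy=7,interpolation=cv2.INTER_CUBIC))
w=camera("wrist")[:,:,::-1].copy()
cv2.imwrite("pics/w7z.png",cv2.resize(w[80:310,160:400],None,fx=3.3,fy=2.6,interpolation=cv2.INTER_CUBIC))
```

```text
6.2 [0.52201457 0.28610764 0.04424286] [0.13170102 0.32976844 0.07086815] 0.024423764587660178
```

View pics/s7z.png

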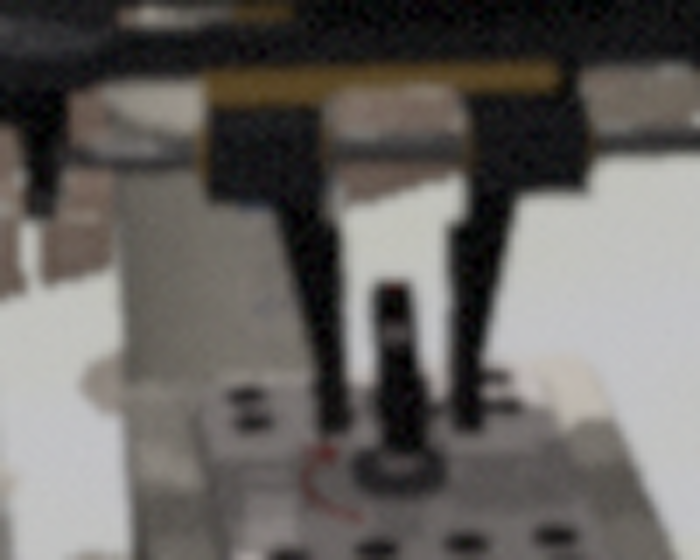

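View pics/w7z.png

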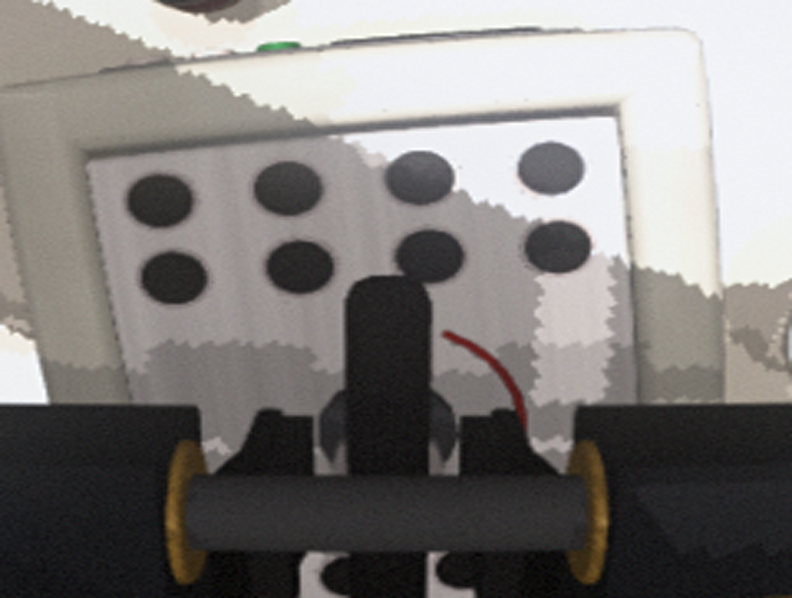

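Emit:
arm_command --pt "190 2 0 0 0 0 0" --pt "245 2 0 0 0 0 0" --pt "245 2 0 0 0 0 0" --pt "245 2 0 0 0 0 0" --pt "245 2 0 0 0 0 0" --pt "245 2 0 0 0 0 0" --newtons 60

```text
time: 6.9
ee_pos: [0.522, 0.2863, 0.042]
eef_rot: [-0.348, 0.615, 0.348, 0.616]
ft_force: [2.6, 2.1, -4.9]
width: 0.0147
```

Run:
```python
from h import *
s=read_state();print(s["time"],s["ee_pos"],s["ft_force"],s["torque"],s["width"],np.round(s["joint_positions"],3))
```

```text
6.9 [0.52195179 0.28630258 0.04200147] [ 2.58922972  2.0885216  -4.86225234] [ 0.58790931 -0.52177708 -0.02896747] 0.014650721725155153 [-0.721  0.383  0.175  1.713 -0.075  1.053  0.508]
```

Emit:
arm_command --pt "245 0 0 0 0 0 0" --pt "245 0 0 0 0 0 0" --pt "245 0 0 0 0 0 0"

```text
time: 7.2
ee_pos: [0.5219, 0.2863, 0.0421]
eef_rot: [-0.348, 0.615, 0.348, 0.616]
ft_force: [2.3, 3.1, -6.9]
width: 0.0143
```

Run:
```python
from h import *
import cv2
s=read_state();print(s["time"],s["ee_pos"],s["ft_force"],s["torque"],s["width"])
a=camera("scene")[140:220,200:300,::-1];cv2.imwrite("pics/s8z.png",cv2.resize(a,None,fx=7,fy=7,interpolation=cv2.INTER_CUBIC))
w=camera("wrist")[:,:,::-1].copy()
cv2.imwrite("pics/w8z.png",cv2.resize(w[80:310,160:400],None,fx=3.3,fy=2.6,interpolation=cv2.INTER_CUBIC))
```

```text
7.2 [0.52194086 0.2862893  0.04205981] [ 2.28242274  3.12269066 -6.90695302] [ 0.79145781 -0.6498992   0.04191048] 0.014329415656596492
```

View pics/s8z.png

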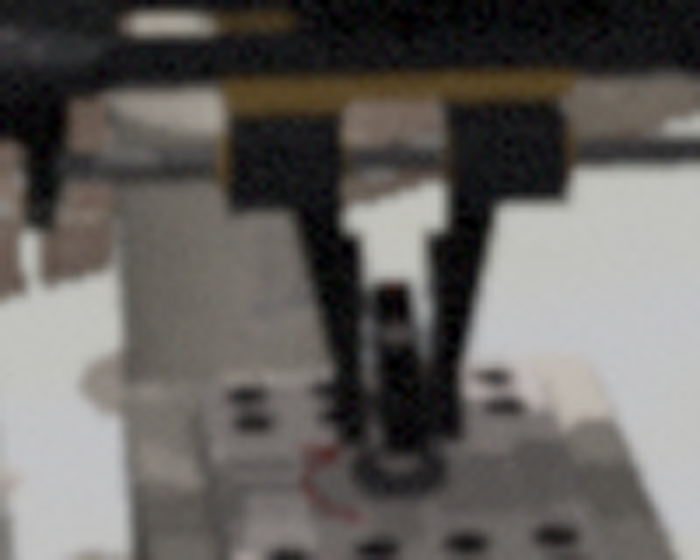

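View pics/w8z.png

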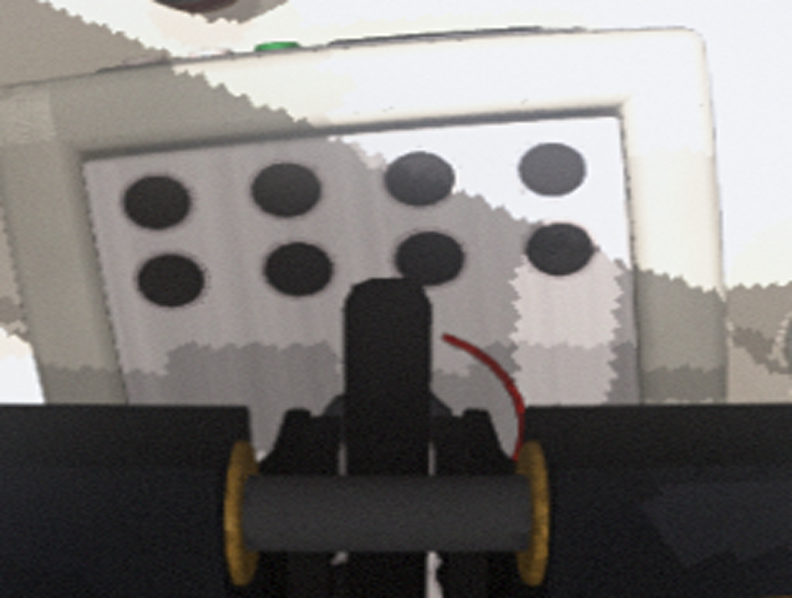

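Emit:
arm_command --pt "190 0 0 0 0 0 0" --pt "190 0 0 0 0 0 0" --pt "190 -2 0 0 0 0 0" --pt "190 -4 0 0 0 0 0" --pt "245 -4 0 0 0 0 0" --pt "245 -4 0 0 0 0 0" --pt "245 -4 0 0 0 0 0" --pt "245 -4 0 0 0 0 0" --pt "245 -4 0 0 0 0 0" --newtons 30

```text
time: 8.2
ee_pos: [0.5223, 0.2862, 0.0466]
eef_rot: [-0.348, 0.615, 0.348, 0.616]
ft_force: [-0.0, 0.0, 5.8]
width: 0.0156
```

Run:
```python
from h import *
import cv2
s=read_state();print(s["time"],s["ee_pos"],s["ft_force"],s["torque"],s["width"])
a=camera("scene")[140:220,200:300,::-1];cv2.imwrite("pics/s9z.png",cv2.resize(a,None,fx=7,fy=7,interpolation=cv2.INTER_CUBIC))
w=camera("wrist")[:,:,::-1].copy()
cv2.imwrite("pics/w9z.png",cv2.resize(w[150:310,200:360],None,fx=4,fy=3.7,interpolation=cv2.INTER_CUBIC))
```

```text
8.2 [0.52230293 0.28620144 0.04655749] [-0.04757708  0.03418281  5.76748999] [-0.06359881 -0.13166755 -0.06111739] 0.015632315347309456
```

View pics/s9z.png

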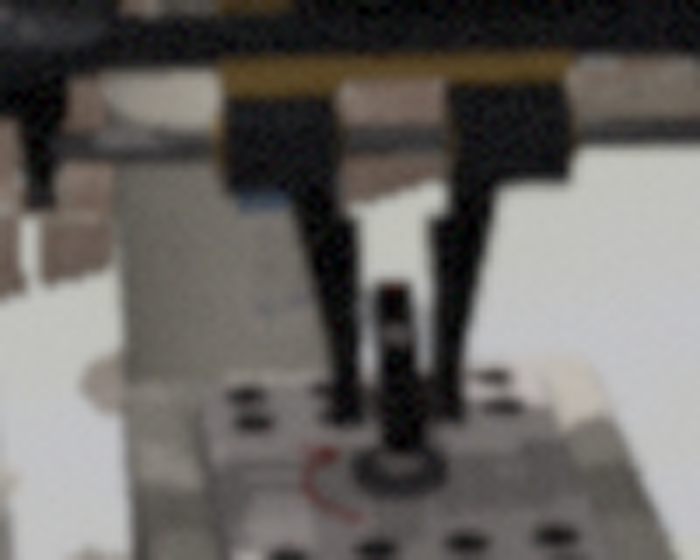

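View pics/w9z.png

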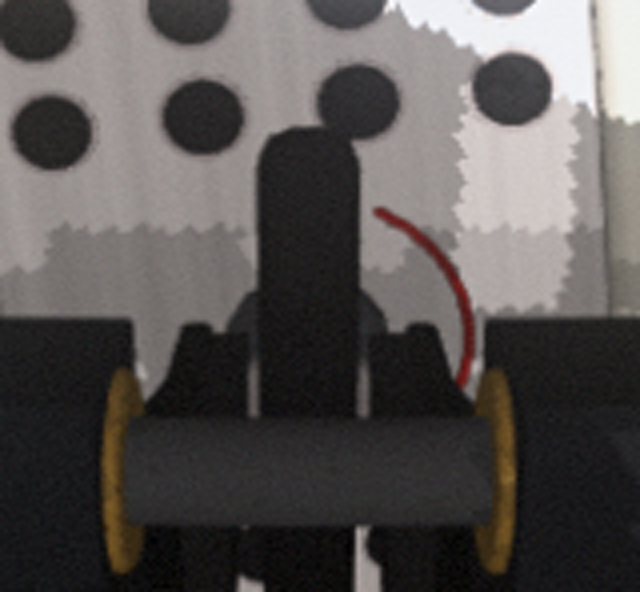

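Emit:
arm_command --pt "245 0 0 0 0 0 0" --pt "245 0 0 0 0 0 0"

```text
time: 8.5
ee_pos: [0.5223, 0.2862, 0.0466]
eef_rot: [-0.348, 0.615, 0.348, 0.616]
ft_force: [0.5, -1.1, 5.8]
width: 0.0161
```

Emit:
arm_command --pt "245 0 0 0 0 0 0" --pt "245 0 0 0 0 0 0"

```text
time: 8.7
ee_pos: [0.5223, 0.2862, 0.0466]
eef_rot: [-0.348, 0.615, 0.348, 0.616]
ft_force: [-0.2, -0.6, 5.2]
width: 0.0158
```

Run:
```python
from h import *
import cv2
for i in range(4):
    camera("wrist");s=read_state();print(s["time"],s["ee_pos"],s["ft_force"].round(2) if hasattr(s["ft_force"],'round') else s["ft_force"],s["torque"],s["width"])
```

```text
8.75 [0.52234276 0.28621697 0.04656878] [-0.24 -0.38  5.32] [-0.04564003 -0.07513443 -0.02626143] 0.01569162447135417
8.8 [0.52232782 0.28619297 0.04655747] [-0.09  0.82  4.71] [-0.06470279 -0.05813662  0.01976657] 0.016051784585610185
8.85 [0.52231315 0.28625177 0.04657216] [ 0.32 -0.35  5.29] [-0.00846733 -0.00659616 -0.03332315] 0.01601706670117512
8.9 [0.52231668 0.28622364 0.04654928] [ 0.79 -0.89  5.64] [ 0.00284052 -0.04603101 -0.00254754] 0.015835396863541816
```

Emit:
arm_command --pt "190 0 0 0 0 0 0" --pt "190 0 0 0 0 0 0" --pt "190 -3 0 0 0 0 0" --pt "190 -6 0 0 0 0 0" --pt "245 -6 0 0 0 0 0" --pt "245 -6 0 0 0 0 0" --pt "245 -6 0 0 0 0 0" --pt "245 -6 0 0 0 0 0" --pt "245 -6 0 0 0 0 0" --newtons 30

```text
time: 9.8
ee_pos: [0.5221, 0.2863, 0.0522]
eef_rot: [-0.348, 0.615, 0.348, 0.616]
ft_force: [0.8, 0.8, -0.1]
width: 0.0119
```

Run:
```python
from h import *
import cv2
s=read_state();print(s["time"],s["ee_pos"],s["ft_force"],s["torque"],s["width"])
a=camera("scene")[140:220,200:300,::-1];cv2.imwrite("pics/s10z.png",cv2.resize(a,None,fx=7,fy=7,interpolation=cv2.INTER_CUBIC))
w=camera("wrist")[:,:,::-1].copy()
cv2.imwrite("pics/w10z.png",cv2.resize(w[150:310,200:360],None,fx=4,fy=3.7,interpolation=cv2.INTER_CUBIC))
```

```text
9.8 [0.52205616 0.28630042 0.05222727] [ 0.82102923  0.83930356 -0.05870653] [ 0.23744254 -0.11312291 -0.03150238] 0.011852522388520264
```

View pics/s10z.png

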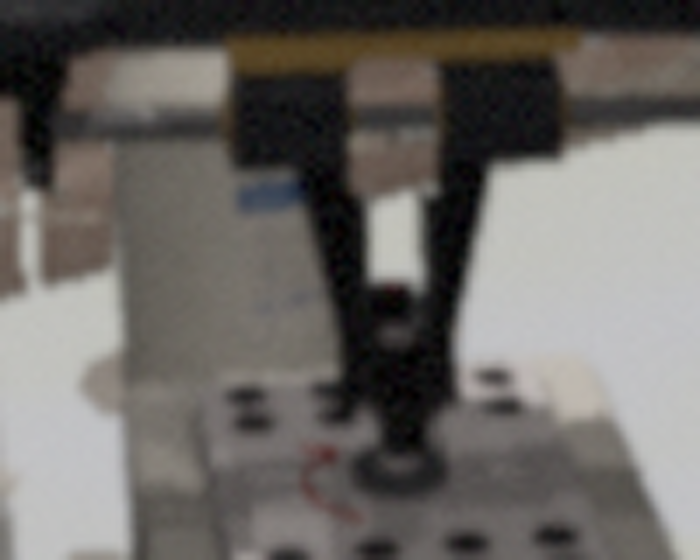

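View pics/w10z.png

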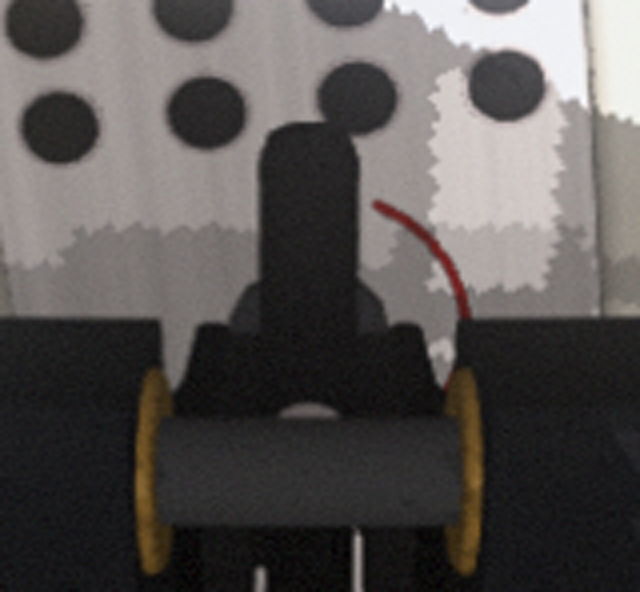

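Run:
```python
from h import *
import cv2
a=cv2.imread("pics/top0.png")[40:160,250:390]
cv2.imwrite("pics/tb.png",cv2.resize(a,None,fx=5,fy=5,interpolation=cv2.INTER_CUBIC))
a=camera("scene")[60:220,170:330,::-1];cv2.imwrite("pics/sb.png",cv2.resize(a,None,fx=3.7,fy=3.7,interpolation=cv2.INTER_CUBIC))
```

```text
(no output)
```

View pics/tb.png

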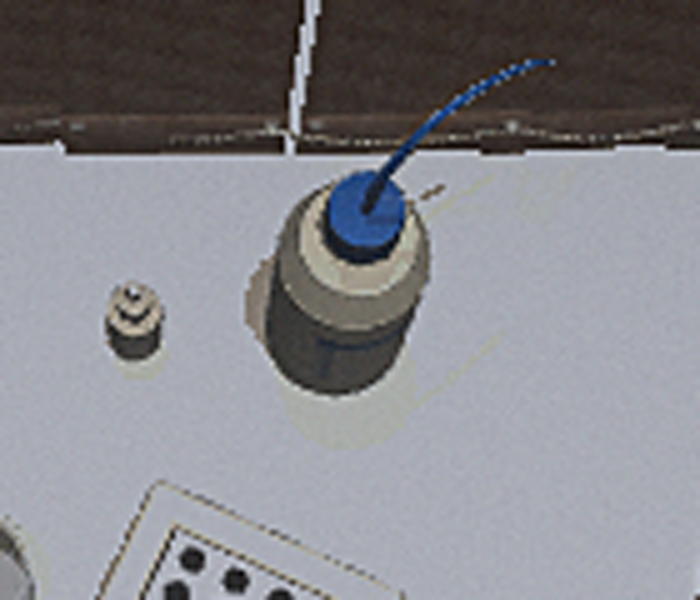

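View pics/sb.png

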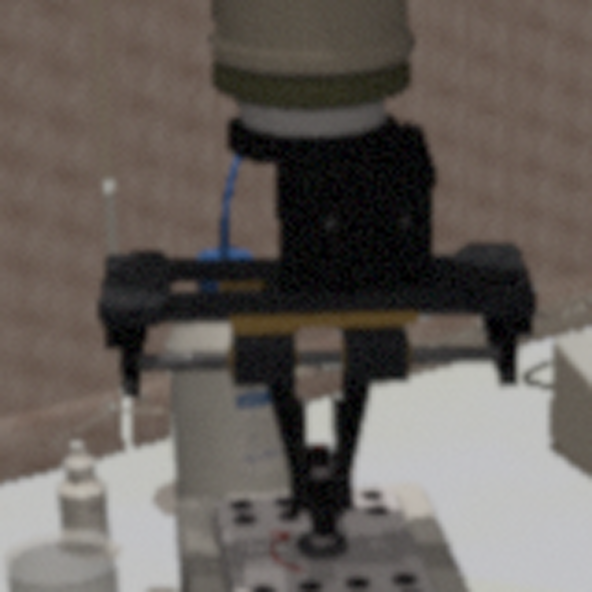

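Emit:
arm_command --pt "245 0 0 0 0 0 0" --pt "245 0 0 0 -0.1 0 0" --pt "245 0 0 0 -0.2 0 0" --pt "245 0 0 0 -0.3 0 0" --pt "245 0 0 0 -0.4 0 0" --pt "245 0 0 0 -0.5 0 0" --pt "245 0 0 0 -0.6 0 0" --pt "245 0 0 0 -0.7 0 0" --pt "245 0 0 0 -0.8 0 0" --pt "245 0 0 0 -0.8 0 0" --newtons 60

```text
time: 10.95
ee_pos: [0.5221, 0.2867, 0.0522]
eef_rot: [-0.561, 0.431, 0.561, 0.431]
ft_force: [2.9, 3.7, -0.7]
width: 0.0116
```

```bash
cat > st.py <<'E'
from h import *
s=read_state();print(s["time"],np.round(s["ee_pos"],4),"F",np.round(s["ft_force"],1),"T",np.round(s["torque"],3),"w",round(s["width"],4),"j",np.round(s["joint_positions"],3))
m=R.from_quat(s["eef_rot"]).as_matrix();print("jaw",np.degrees(np.arctan2(m[1,2],m[0,2])).round(2),"down",m[:,0].round(4))
E
python3 st.py
python3 - <<'E'
from h import *
import cv2
a=camera("scene")[60:220,170:330,::-1];cv2.imwrite("pics/s11.png",cv2.resize(a,None,fx=3.7,fy=3.7,interpolation=cv2.INTER_CUBIC))
E
```

```text
10.95 [0.5221 0.2867 0.0522] F [ 2.9  3.7 -0.7] T [ 0.979 -0.518  0.017] w 0.0116 j [-0.616  0.37   0.046  1.698 -0.02   1.073  1.267]
jaw 104.9 down [ 5.0e-04  1.1e-03 -1.0e+00]
```

View pics/s11.png

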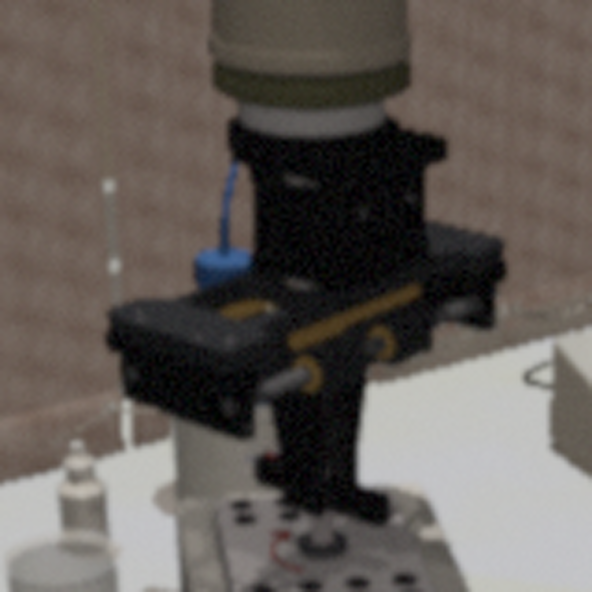

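Emit:
arm_command --pt "245 -1 0 0 0 0 0" --pt "245 -2 0 0 0 0 0" --pt "245 -3 0 0 0 0 0" --pt "245 -4 0 0 0 0 0" --pt "245 -4 0 0 0 0 0"

```text
time: 11.5
ee_pos: [0.522, 0.2867, 0.0557]
eef_rot: [-0.56, 0.432, 0.56, 0.432]
ft_force: [4.3, 6.1, -6.6]
width: 0.0113
```

```bash
python3 st.py
```

```text
11.5 [0.522  0.2867 0.0557] F [ 4.3  6.1 -6.6] T [ 1.391 -0.964 -0.059] w 0.0113 j [-0.618  0.366  0.048  1.695 -0.02   1.08   1.262]
jaw 104.64 down [ 3.e-04  7.e-04 -1.e+00]
```

Emit:
arm_command --pt "245 -1 0 0 0 0 0" --pt "245 -2 0 0 0 0 0" --pt "245 -3 0 0 0 0 0" --pt "245 -4 0 0 0 0 0" --pt "245 -5 0 0 0 0 0" --pt "245 -6 0 0 0 0 0" --pt "245 -6.5 0 0 0 0 0" --pt "245 -6.5 0 0 0 0 0"

```text
time: 12.3
ee_pos: [0.522, 0.2866, 0.062]
eef_rot: [-0.56, 0.432, 0.56, 0.432]
ft_force: [5.4, 7.0, -9.1]
width: 0.0113
```

```bash
python3 st.py;python3 - <<'E'
from h import *
import cv2
a=camera("scene")[140:220,200:300,::-1];cv2.imwrite("pics/s12.png",cv2.resize(a,None,fx=7,fy=7,interpolation=cv2.INTER_CUBIC))
E
```

```text
12.3 [0.522  0.2866 0.062 ] F [ 5.4  7.  -9.1] T [ 1.512 -1.172  0.025] w 0.0113 j [-0.618  0.36   0.048  1.689 -0.019  1.093  1.262]
jaw 104.64 down [ 2.e-04  6.e-04 -1.e+00]
```

View pics/s12.png

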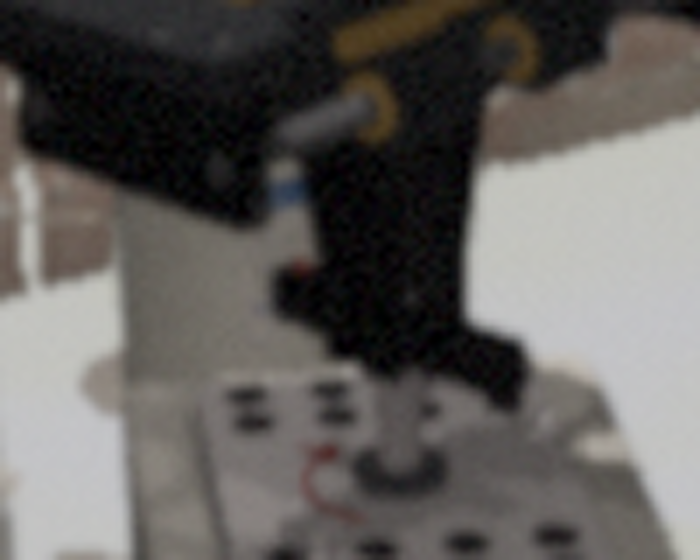

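Emit:
arm_command --pt "245 0 -0.4 0.3 0 0 0" --pt "245 0 -0.8 0.6 0 0 0" --pt "245 0 -0.8 0.6 0.1 0 0" --pt "245 0.2 -0.8 0.6 0.2 0 0" --pt "245 0.3 -0.8 0.6 0.3 0 0" --pt "245 0.5 -0.8 0.6 0.4 0 0" --pt "245 0.6 -0.8 0.6 0.5 0 0" --pt "245 0.6 -0.8 0.6 0.5 0 0"

```text
time: 13.15
ee_pos: [0.522, 0.2864, 0.061]
eef_rot: [-0.435, 0.558, 0.435, 0.557]
ft_force: [2.8, 3.3, -8.2]
width: 0.0114
```

```bash
python3 st.py
```

```text
13.15 [0.522  0.2864 0.061 ] F [ 2.8  3.3 -8.2] T [ 0.626 -0.682 -0.059] w 0.0114 j [-0.683  0.362  0.127  1.692 -0.05   1.092  0.785]
jaw 75.93 down [-0.0012 -0.0011 -1.    ]
```

Emit:
arm_command --pt "245 0.2 0 0 0.1 0 0" --pt "245 0.3 0 0 0.2 0 0" --pt "245 0.5 0 0 0.3 0 0" --pt "245 0.6 0 0 0.4 0 0" --pt "245 0.6 0 0 0.4 0 0"

```text
time: 13.65
ee_pos: [0.5219, 0.2862, 0.0606]
eef_rot: [-0.317, 0.633, 0.316, 0.632]
ft_force: [1.8, 2.4, -9.1]
width: 0.0113
```

```bash
python3 st.py
```

```text
13.65 [0.5219 0.2862 0.0606] F [ 1.8  2.4 -9.1] T [ 0.323 -0.487  0.037] w 0.0113 j [-0.734  0.364  0.19   1.695 -0.075  1.091  0.408]
jaw 53.22 down [-0.0013 -0.0014 -1.    ]
```

Emit:
arm_command --pt "245 0.2 0 0 0.1 0 0" --pt "245 0.4 0 0 0.2 0 0" --pt "245 0.6 0 0 0.3 0 0" --pt "245 0.7 0 0 0.35 0 0" --pt "245 0.7 0 0 0.35 0 0"

```text
time: 14.15
ee_pos: [0.5218, 0.2861, 0.0598]
eef_rot: [-0.203, 0.678, 0.202, 0.677]
ft_force: [1.9, -0.5, -11.4]
width: 0.0115
```

```bash
python3 st.py;python3 - <<'E'
from h import *
import cv2
for i in range(6):
    if i<5: camera("top")
    s=read_state();print(np.round(s["torque"],3),np.round(s["ft_force"],1))
a=camera("scene")[140:280,190:330,::-1];cv2.imwrite("pics/s13.png",cv2.resize(a,None,fx=4.2,fy=4.2,interpolation=cv2.INTER_CUBIC))
E
```

```text
14.15 [0.5218 0.2861 0.0598] F [  1.9  -0.5 -11.4] T [ 0.072 -0.338  0.132] w 0.0115 j [-0.779  0.368  0.246  1.699 -0.098  1.09   0.078]
jaw 33.33 down [-0.0017 -0.0016 -1.    ]
[ 0.028 -0.181  0.05 ] [ -0.1  -0.6 -11. ]
[-0.079 -0.178  0.08 ] [  0.5  -0.4 -11.6]
[-0.14  -0.076  0.137] [  0.5  -1.1 -13. ]
[-0.205  0.041  0.042] [  0.4  -0.7 -12.4]
[-0.266  0.058  0.1  ] [ -0.4  -1.6 -12.8]
[-0.266  0.058  0.1  ] [ -0.4  -1.6 -12.8]
```

View pics/s13.png

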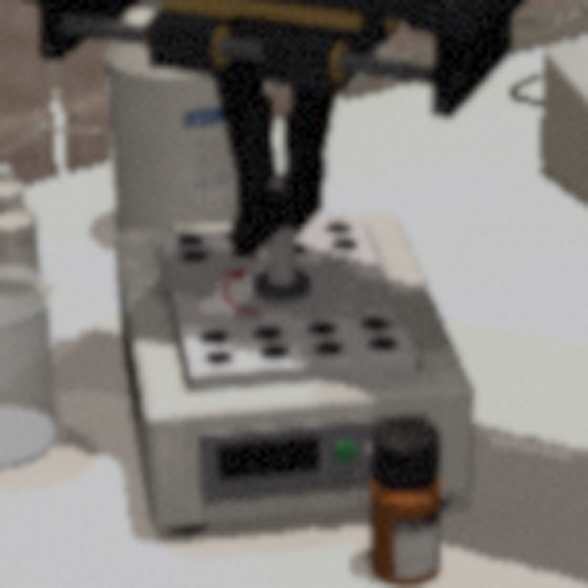

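Emit:
arm_command --pt "245 0 0 0 0.1 0 0" --pt "245 0 0 0 0.2 0 0" --pt "245 0 0 0 0.3 0 0" --pt "245 0 0 0 0.3 0 0"

```text
time: 14.85
ee_pos: [0.5217, 0.2861, 0.06]
eef_rot: [-0.098, 0.701, 0.098, 0.7]
ft_force: [-3.4, -3.4, -10.3]
width: 0.0116
```

```bash
python3 st.py;python3 - <<'E'
from h import *
import cv2
a=camera("scene")[140:280,190:330,::-1];cv2.imwrite("pics/s14.png",cv2.resize(a,None,fx=4.2,fy=4.2,interpolation=cv2.INTER_CUBIC))
cv2.imwrite("pics/w14.png",camera("wrist")[:,:,::-1])
E
```

```text
14.85 [0.5217 0.2861 0.06  ] F [ -3.4  -3.4 -10.3] T [-0.736  0.564  0.092] w 0.0116 j [-0.82   0.37   0.296  1.701 -0.119  1.09  -0.209]
jaw 15.94 down [-0.0019 -0.0015 -1.    ]
```

View pics/s14.png

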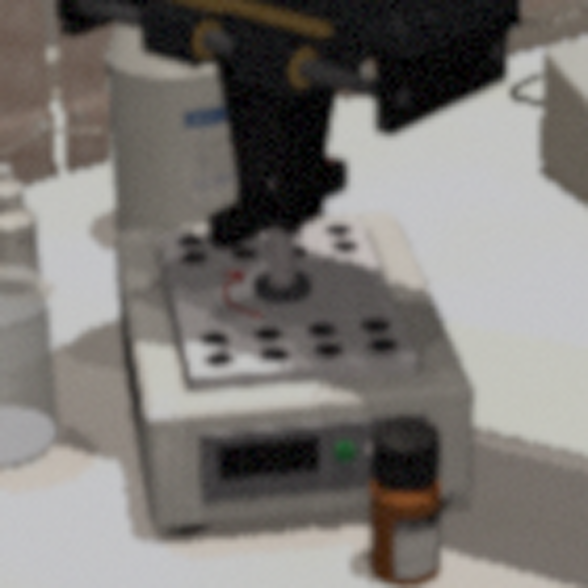

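View pics/w14.png

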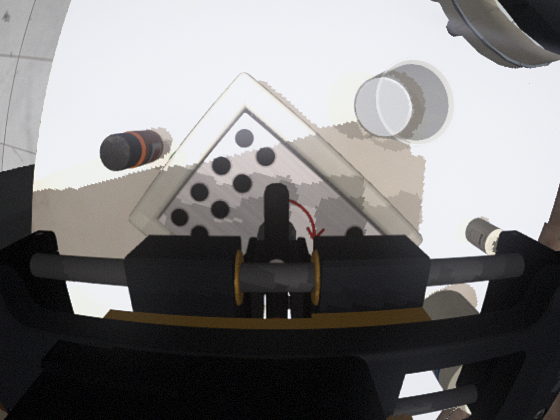

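```bash
cat > blk.py <<'E'
from h import *
import cv2,sys
def cents(img):
    g=cv2.cvtColor(img,cv2.COLOR_BGR2GRAY).astype(float)
    out=[]
    for (u,v) in [(241,220.5),(254,219.5),(266.5,218.5),(279.5,217),(242,225.5),(255.5,224.5),(268,223),(281.5,221.5)]:
        for _ in range(6):
            y0,x0=int(round(v))-3,int(round(u))-5
            p=g[y0:y0+7,x0:x0+11]; w=np.clip(np.median(p)*0.8-p,0,None)
            yy,xx=np.mgrid[y0:y0+7,x0:x0+11]
            if w.sum()<1: break
            u,v=(w*xx).sum()/w.sum(),(w*yy).sum()/w.sum()
        out.append((u,v))
    return np.array(out)
if __name__=="__main__":
    img=camera("scene")[:,:,::-1].copy();cv2.imwrite(sys.argv[1],img)
    a=cents(cv2.imread("pics/scene0.png"));b=cents(img)
    print(np.round(a,2).tolist());print(np.round(b-a,2).tolist());print("mean",np.mean(b-a,0),np.median(b-a,0))
    p0=np.array([.45,.31,.066]);print("px/mm",w2pix("scene",p0-[0,0,.001])-w2pix("scene",p0))
E
python3 blk.py pics/sc15.png
```

```text
[[240.79, 220.11], [254.15, 219.56], [266.37, 218.04], [279.34, 217.13], [241.76, 224.02], [254.63, 222.98], [267.79, 221.86], [280.76, 220.74]]
[[0.04, -0.06], [-0.76, -0.56], [-0.13, 0.0], [-0.42, -0.01], [0.21, 0.59], [-0.21, -0.47], [0.01, 0.93], [-0.11, 0.94]]
mean [-0.17043589  0.17000375] [-0.11886039 -0.00153334]
px/mm [0.00517745 0.53162925]
```

Run:
```python
import cv2,numpy as np
a=cv2.imread("pics/scene0.png")[205:240,225:300];b=cv2.imread("pics/sc15.png")[205:240,225:300]
f=lambda x:cv2.resize(x,None,fx=8,fy=8,interpolation=cv2.INTER_CUBIC)
cv2.imwrite("pics/cmp.png",np.vstack([f(a),f(b)]))
```

```text
(no output)
```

View pics/cmp.png

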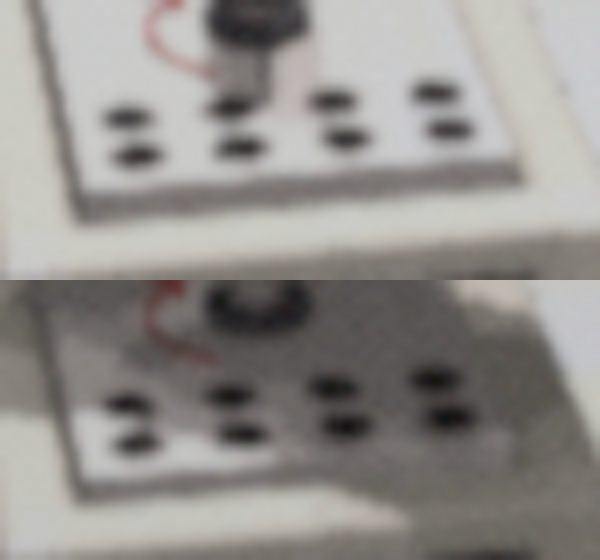

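Emit:
arm_command --pt "245 1 0 0 0 0 0" --pt "245 2 0 0 0 0 0" --pt "245 3 0 0 0 0 0" --pt "245 4 0 0 0 0 0" --pt "245 5 0 0 0 0 0" --pt "245 6 0 0 0 0 0" --pt "245 7 0 0 0 0 0" --pt "245 8 0 0 0 0 0" --pt "245 9 0 0 0 0 0" --pt "245 9 0 0 0 0 0"

```text
time: 16.0
ee_pos: [0.5218, 0.2862, 0.0519]
eef_rot: [-0.099, 0.701, 0.099, 0.699]
ft_force: [-5.4, -4.8, -6.6]
width: 0.0115
```

```bash
python3 st.py
```

```text
16.0 [0.5218 0.2862 0.0519] F [-5.4 -4.8 -6.6] T [-1.183  1.365 -0.004] w 0.0115 j [-0.817  0.379  0.293  1.708 -0.122  1.074 -0.203]
jaw 16.14 down [-1.7e-03 -8.0e-04 -1.0e+00]
```

Emit:
arm_command --pt "245 1 0 0 0 0 0" --pt "245 1.2 0 0 0 0 0" --pt "245 1.2 0 0 -0.12 0 0" --pt "245 1.2 0 0 -0.24 0 0" --pt "245 1.2 0 0 -0.36 0 0" --pt "245 1.2 0 0 -0.48 0 0" --pt "245 1.2 0 0 -0.6 0 0" --pt "245 1.2 0 0 -0.72 0 0" --pt "245 1.2 0 0 -0.8 0 0" --pt "245 1.2 0 0 -0.8 0 0"

```text
time: 17.0
ee_pos: [0.5223, 0.2865, 0.051]
eef_rot: [-0.365, 0.606, 0.365, 0.605]
ft_force: [-5.5, -3.7, -5.8]
width: 0.0115
```

Emit:
arm_command --pt "245 0 0 0 -0.12 0 0" --pt "245 0 0 0 -0.24 0 0" --pt "245 0 0 0 -0.36 0 0" --pt "245 0 0 0 -0.48 0 0" --pt "245 0 0 0 -0.6 0 0" --pt "245 0 0 0 -0.7 0 0" --pt "245 0 0 0 -0.78 0 0" --pt "245 0 0 0 -0.78 0 0"

```text
time: 17.8
ee_pos: [0.5223, 0.287, 0.0511]
eef_rot: [-0.567, 0.422, 0.568, 0.422]
ft_force: [-4.7, -2.3, -6.2]
width: 0.0113
```

```bash
python3 st.py; python3 blk.py pics/sc16.png | tail -1
python3 - <<'E'
import cv2,numpy as np
a=cv2.imread("pics/sc16.png")[140:240,190:300]
cv2.imwrite("pics/s16.png",cv2.resize(a,None,fx=6,fy=6,interpolation=cv2.INTER_CUBIC))
E
```

```text
17.8 [0.5223 0.287  0.0511] F [-4.7 -2.3 -6.2] T [-0.454  1.172  0.041] w 0.0113 j [-0.604  0.373  0.031  1.696 -0.014  1.073  1.294]
jaw 106.73 down [-5.e-04  6.e-04 -1.e+00]
px/mm [0.00517745 0.53162925]
```

View pics/s16.png

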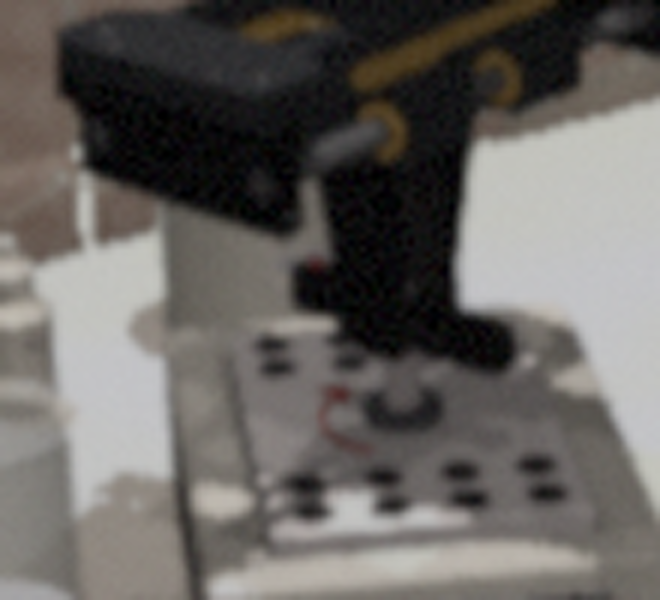

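Emit:
arm_command --pt "245 -1 0 0 0 0 0" --pt "245 -2 0 0 0 0 0" --pt "245 -3 0 0 0 0 0" --pt "245 -4 0 0 0 0 0" --pt "245 -5 0 0 0 0 0" --pt "245 -6 0 0 0 0 0" --pt "245 -7 0 0 0 0 0" --pt "245 -8 0 0 0 0 0" --pt "245 -9 0 0 0 0 0" --pt "245 -9 0 0 0 0 0"

```text
time: 18.85
ee_pos: [0.5224, 0.287, 0.0596]
eef_rot: [-0.567, 0.423, 0.567, 0.423]
ft_force: [-5.4, -1.0, -8.0]
width: 0.0111
```

```bash
python3 st.py; python3 blk.py pics/sc17.png | tail -1
python3 - <<'E'
import cv2,numpy as np
a=cv2.imread("pics/sc17.png")[140:240,190:300]
cv2.imwrite("pics/s17.png",cv2.resize(a,None,fx=6,fy=6,interpolation=cv2.INTER_CUBIC))
E
```

```text
18.85 [0.5224 0.287  0.0596] F [-5.4 -1.  -8. ] T [-0.236  1.219  0.081] w 0.0111 j [-0.606  0.364  0.033  1.689 -0.013  1.09   1.29 ]
jaw 106.52 down [-3.e-04  1.e-04 -1.e+00]
px/mm [0.00517745 0.53162925]
```

View pics/s17.png

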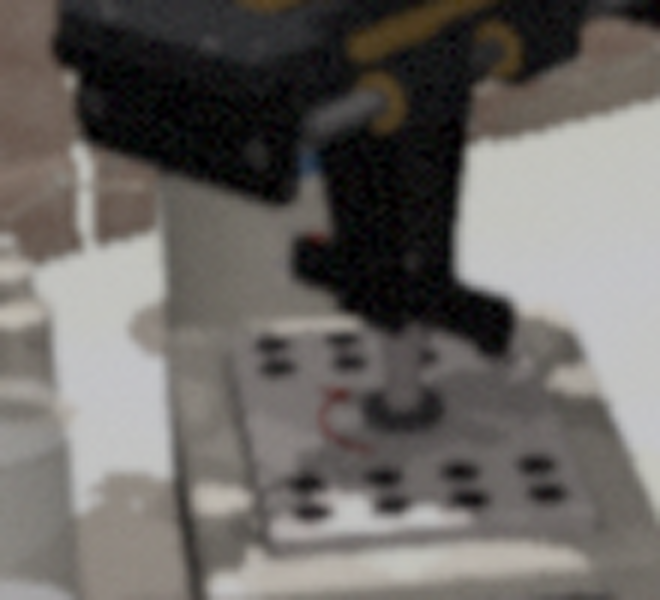

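Emit:
arm_command --pt "245 0.1 0 0 0.1 0 0" --pt "245 0.3 0 0 0.2 0 0" --pt "245 0.5 0 0 0.3 0 0" --pt "245 0.7 0 0 0.4 0 0" --pt "245 0.9 0 0 0.5 0 0" --pt "245 1.1 0 0 0.6 0 0" --pt "245 1.4 0 0 0.7 0 0" --pt "245 1.6 0 0 0.8 0 0" --pt "245 1.6 0 0 0.8 0 0"

```text
time: 19.8
ee_pos: [0.5223, 0.2864, 0.0576]
eef_rot: [-0.356, 0.611, 0.356, 0.611]
ft_force: [-4.8, -3.2, -9.2]
width: 0.0115
```

```bash
python3 st.py; python3 blk.py pics/sc18.png | tail -1
python3 - <<'E'
import cv2,numpy as np
f=lambda x:cv2.resize(cv2.imread(x)[205:240,225:300],None,fx=8,fy=8,interpolation=cv2.INTER_CUBIC)
cv2.imwrite("pics/cmp18.png",np.vstack([f("pics/sc17.png"),f("pics/sc18.png")]))
E
```

```text
19.8 [0.5223 0.2864 0.0576] F [-4.8 -3.2 -9.2] T [-0.673  1.14   0.05 ] w 0.0115 j [-0.71   0.367  0.16   1.697 -0.064  1.085  0.526]
jaw 60.48 down [-7.e-04 -9.e-04 -1.e+00]
px/mm [0.00517745 0.53162925]
```

View pics/cmp18.png

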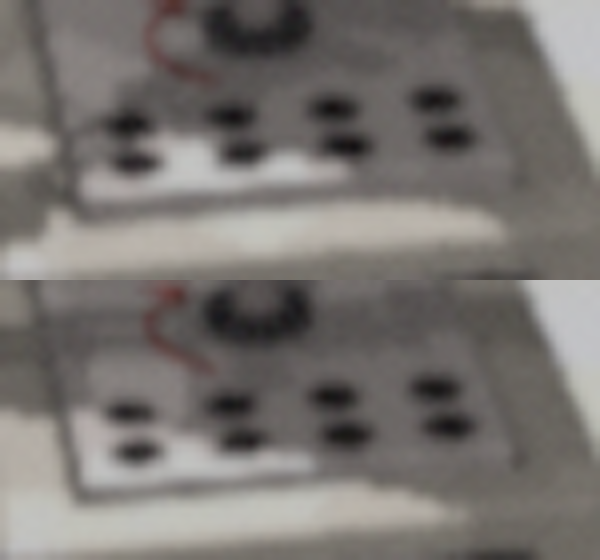

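Emit:
arm_command --pt "245 0.2 0 0 0.1 0 0" --pt "245 0.5 0 0 0.2 0 0" --pt "245 0.7 0 0 0.3 0 0" --pt "245 1.0 0 0 0.4 0 0" --pt "245 1.2 0 0 0.5 0 0" --pt "245 1.5 0 0 0.6 0 0" --pt "245 1.7 0 0 0.7 0 0" --pt "245 1.8 0 0 0.75 0 0" --pt "245 1.8 0 0 0.75 0 0"

```text
time: 20.75
ee_pos: [0.5219, 0.2861, 0.0558]
eef_rot: [-0.109, 0.699, 0.108, 0.698]
ft_force: [-6.2, -3.7, -8.5]
width: 0.0117
```

```bash
python3 st.py; python3 blk.py pics/sc19.png | tail -1
python3 - <<'E'
import cv2,numpy as np
f=lambda x:cv2.resize(cv2.imread(x)[205:240,225:300],None,fx=8,fy=8,interpolation=cv2.INTER_CUBIC)
cv2.imwrite("pics/cmp19.png",np.vstack([f("pics/sc18.png"),f("pics/sc19.png")]))
E
```

```text
20.75 [0.5219 0.2861 0.0558] F [-6.2 -3.7 -8.5] T [-1.019  1.461  0.124] w 0.0117 j [-0.809  0.374  0.282  1.704 -0.115  1.082 -0.183]
jaw 17.61 down [-0.0015 -0.0014 -1.    ]
px/mm [0.00517745 0.53162925]
```

View pics/cmp19.png

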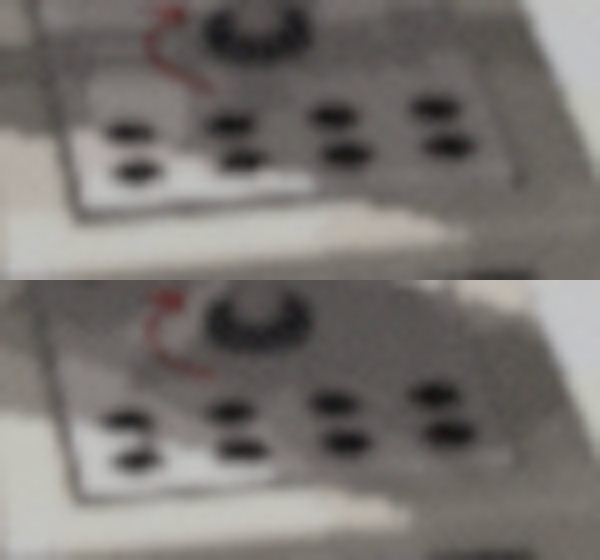

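Emit:
arm_command --pt "245 0.2 0 0 0.08 0 0" --pt "245 0.4 0 0 0.16 0 0" --pt "245 0.4 0 0 0.18 0 0" --pt "245 0.4 0 0 0.18 0 0"

```text
time: 21.2
ee_pos: [0.5217, 0.2861, 0.0553]
eef_rot: [-0.046, 0.706, 0.045, 0.705]
ft_force: [-7.1, -3.7, -8.4]
width: 0.0113
```

```bash
python3 st.py; python3 blk.py pics/sc20.png | tail -1;python3 st.py
python3 - <<'E'
import cv2,numpy as np
f=lambda x:cv2.resize(cv2.imread(x)[205:240,225:300],None,fx=8,fy=8,interpolation=cv2.INTER_CUBIC)
cv2.imwrite("pics/cmp20.png",np.vstack([f("pics/sc19.png"),f("pics/sc20.png")]))
E
```

```text
21.2 [0.5217 0.2861 0.0553] F [-7.1 -3.7 -8.4] T [-1.053  1.584  0.169] w 0.0113 j [-0.833  0.377  0.312  1.706 -0.128  1.081 -0.352]
jaw 7.36 down [-0.0017 -0.0015 -1.    ]
px/mm [0.00517745 0.53162925]
21.25 [0.5218 0.2861 0.0553] F [-6.9 -4.5 -8. ] T [-1.015  1.611  0.163] w 0.0117 j [-0.833  0.377  0.312  1.706 -0.128  1.081 -0.352]
jaw 7.39 down [-0.0017 -0.0015 -1.    ]
```

View pics/cmp20.png

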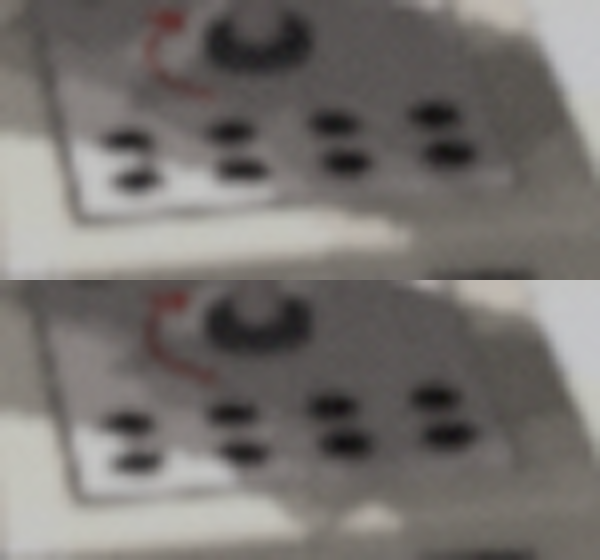

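Emit:
arm_command --pt "245 1 0 0 0 0 0" --pt "245 2 0 0 0 0 0" --pt "245 3 0 0 0 0 0" --pt "245 4 0 0 0 0 0" --pt "245 5 0 0 0 0 0" --pt "245 6 0 0 0 0 0" --pt "245 7 0 0 0 0 0" --pt "245 8 0 0 0 0 0" --pt "245 8.5 0 0 0 0 0" --pt "245 8.5 0 0 0 0 0"

```text
time: 22.25
ee_pos: [0.5218, 0.2861, 0.047]
eef_rot: [-0.046, 0.706, 0.045, 0.705]
ft_force: [-7.5, -4.4, -6.2]
width: 0.0114
```

```bash
python3 st.py
```

```text
22.25 [0.5218 0.2861 0.047 ] F [-7.5 -4.4 -6.2] T [-1.108  1.853  0.016] w 0.0114 j [-0.831  0.386  0.31   1.713 -0.131  1.065 -0.349]
jaw 7.39 down [-0.0017 -0.0012 -1.    ]
```

Emit:
arm_command --pt "245 0 0 0 -0.12 0 0" --pt "245 0 0 0 -0.24 0 0" --pt "245 0 0 0 -0.36 0 0" --pt "245 0 0 0 -0.48 0 0" --pt "245 0 0 0 -0.6 0 0" --pt "245 0 0 0 -0.72 0 0" --pt "245 0 0 0 -0.8 0 0" --pt "245 0 0 0 -0.8 0 0"

```text
time: 23.05
ee_pos: [0.5223, 0.2864, 0.0472]
eef_rot: [-0.318, 0.632, 0.318, 0.631]
ft_force: [-5.3, -3.3, -6.4]
width: 0.0113
```

Emit:
arm_command --pt "245 0 0 0 -0.12 0 0" --pt "245 0 0 0 -0.24 0 0" --pt "245 0 0 0 -0.36 0 0" --pt "245 0 0 0 -0.48 0 0" --pt "245 0 0 0 -0.6 0 0" --pt "245 0 0 0 -0.7 0 0" --pt "245 0 0 0 -0.78 0 0" --pt "245 0 0 0 -0.78 0 0"

```text
time: 23.85
ee_pos: [0.5224, 0.2868, 0.0474]
eef_rot: [-0.534, 0.464, 0.534, 0.463]
ft_force: [-6.1, -1.6, -6.6]
width: 0.0117
```

Emit:
arm_command --pt "245 -1 0 0 0 0 0" --pt "245 -2 0 0 0 0 0" --pt "245 -3 0 0 0 0 0" --pt "245 -4 0 0 0 0 0" --pt "245 -5 0 0 0 0 0" --pt "245 -5 0 0 0 0 0"

```text
time: 24.45
ee_pos: [0.5224, 0.2869, 0.0523]
eef_rot: [-0.533, 0.464, 0.533, 0.464]
ft_force: [-5.5, -1.0, -8.2]
width: 0.0114
```

```bash
python3 st.py
```

```text
24.45 [0.5224 0.2869 0.0523] F [-5.5 -1.  -8.2] T [-0.41   1.312  0.023] w 0.0114 j [-0.616  0.371  0.046  1.696 -0.019  1.076  1.145]
jaw 97.93 down [-4.e-04 -1.e-04 -1.e+00]
```

Emit:
arm_command --pt "245 -1 0 0 0 0 0" --pt "245 -2 0 0 0 0 0" --pt "245 -3 0 0 0 0 0" --pt "245 -4 0 0 0 0 0" --pt "245 -4 0 0 0 0 0" --pt "245 -3.8 0 0 0.1 0 0" --pt "245 -3.6 0 0 0.2 0 0" --pt "245 -3.4 0 0 0.3 0 0" --pt "245 -3.4 0 0 0.3 0 0"

```text
time: 25.35
ee_pos: [0.5224, 0.2866, 0.0555]
eef_rot: [-0.457, 0.54, 0.457, 0.539]
ft_force: [-4.9, -2.3, -10.5]
width: 0.0113
```

```bash
python3 st.py; python3 blk.py pics/sc21.png | tail -1;python3 st.py
python3 - <<'E'
import cv2,numpy as np
f=lambda x:cv2.resize(cv2.imread(x)[205:240,225:300],None,fx=8,fy=8,interpolation=cv2.INTER_CUBIC)
cv2.imwrite("pics/cmp21.png",np.vstack([f("pics/sc20.png"),f("pics/sc21.png")]))
E
```

```text
25.35 [0.5224 0.2866 0.0555] F [ -4.9  -2.3 -10.5] T [-0.609  1.229  0.237] w 0.0113 j [-0.656  0.368  0.095  1.695 -0.038  1.081  0.856]
jaw 80.55 down [-3.e-04 -6.e-04 -1.e+00]
px/mm [0.00517745 0.53162925]
25.4 [0.5224 0.2866 0.0556] F [-5.6 -2.1 -9. ] T [-0.526  1.207  0.263] w 0.0114 j [-0.656  0.368  0.094  1.695 -0.038  1.081  0.859]
jaw 80.7 down [-3.e-04 -6.e-04 -1.e+00]
```

View pics/cmp21.png

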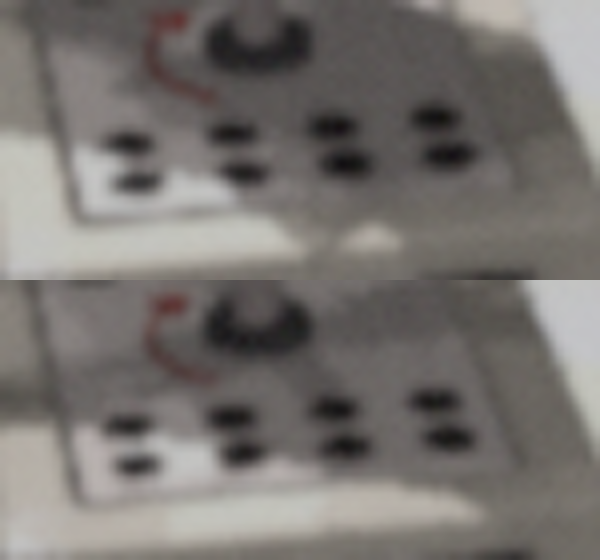

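Emit:
arm_command --pt "245 0.1 0 0 0.05 0 0" --pt "245 0.2 0 0 0.1 0 0" --pt "245 0.2 0 0 0.1 0 0"

```text
time: 25.7
ee_pos: [0.5224, 0.2866, 0.0555]
eef_rot: [-0.431, 0.561, 0.43, 0.561]
ft_force: [-6.3, -4.0, -8.4]
width: 0.0115
```

```bash
python3 st.py; python3 blk.py pics/sc22.png | tail -1;python3 st.py
```

```text
25.7 [0.5224 0.2866 0.0555] F [-6.3 -4.  -8.4] T [-0.73   1.282  1.101] w 0.0115 j [-0.669  0.368  0.11   1.696 -0.044  1.081  0.764]
jaw 75.01 down [-1.e-04 -9.e-04 -1.e+00]
px/mm [0.00517745 0.53162925]
25.75 [0.5224 0.2866 0.0555] F [-5.8 -3.4 -7.5] T [-0.775  1.259  1.18 ] w 0.0118 j [-0.669  0.368  0.11   1.696 -0.044  1.081  0.765]
jaw 75.08 down [-1.e-04 -9.e-04 -1.e+00]
```

Emit:
arm_command --pt "245 0 0 0 -0.05 0 0" --pt "245 0 0 0 -0.09 0 0" --pt "245 0 0 0 -0.09 0 0"

```text
time: 26.05
ee_pos: [0.5224, 0.2866, 0.0555]
eef_rot: [-0.456, 0.541, 0.456, 0.54]
ft_force: [-5.9, -1.4, -8.2]
width: 0.0116
```

```bash
python3 st.py
python3 - <<'E'
import cv2,numpy as np
f=lambda x:cv2.resize(cv2.imread(x)[205:240,225:300],None,fx=8,fy=8,interpolation=cv2.INTER_CUBIC)
cv2.imwrite("pics/cmp22.png",np.vstack([f("pics/sc21.png"),f("pics/sc22.png")]))
E
```

```text
26.05 [0.5224 0.2866 0.0555] F [-5.9 -1.4 -8.2] T [-0.588  1.338  0.289] w 0.0116 j [-0.656  0.368  0.095  1.695 -0.039  1.081  0.851]
jaw 80.27 down [-4.e-04 -4.e-04 -1.e+00]
```

View pics/cmp22.png

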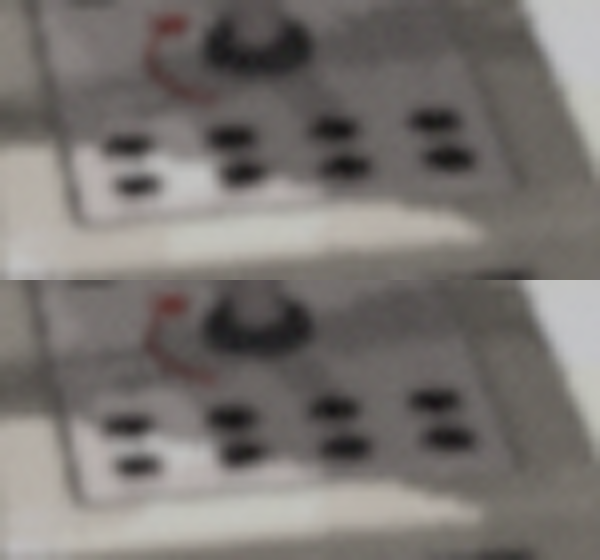

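Emit:
arm_command --pt "245 1 0 0 0 0 0" --pt "245 2 0 0 0 0 0" --pt "245 3 0 0 0 0 0" --pt "245 4 0 0 0 0 0" --pt "245 5 0 0 0 0 0" --pt "245 6 0 0 0 0 0" --pt "245 7 0 0 0 0 0" --pt "245 8 0 0 0 0 0" --pt "245 8.7 0 0 0 0 0" --pt "245 8.7 0 0 0 0 0"

```text
time: 27.05
ee_pos: [0.5224, 0.2867, 0.0469]
eef_rot: [-0.455, 0.541, 0.455, 0.541]
ft_force: [-6.8, -3.0, -6.4]
width: 0.0117
```

Emit:
arm_command --pt "200 0 0 0 0 0 0" --pt "150 0 0 0 0 0 0" --pt "100 0 0 0 0 0 0" --pt "100 0 0 0 0 0 0" --pt "100 0 0 0 0 0 0" --pt "100 0 0 0 0 0 0"

```text
time: 27.65
ee_pos: [0.5228, 0.287, 0.047]
eef_rot: [-0.455, 0.541, 0.455, 0.541]
ft_force: [0.3, 0.2, 0.7]
width: 0.0492
```

```bash
python3 st.py; python3 blk.py pics/sc23.png | tail -1
python3 - <<'E'
import cv2,numpy as np
a=cv2.imread("pics/sc23.png")[140:240,190:300]
cv2.imwrite("pics/s23.png",cv2.resize(a,None,fx=6,fy=6,interpolation=cv2.INTER_CUBIC))
E
```

```text
27.65 [0.5228 0.287  0.047 ] F [0.3 0.2 0.7] T [0.038 0.013 0.032] w 0.0492 j [-0.656  0.377  0.095  1.702 -0.04   1.063  0.85 ]
jaw 80.16 down [ 6.e-04  4.e-04 -1.e+00]
px/mm [0.00517745 0.53162925]
```

View pics/s23.png

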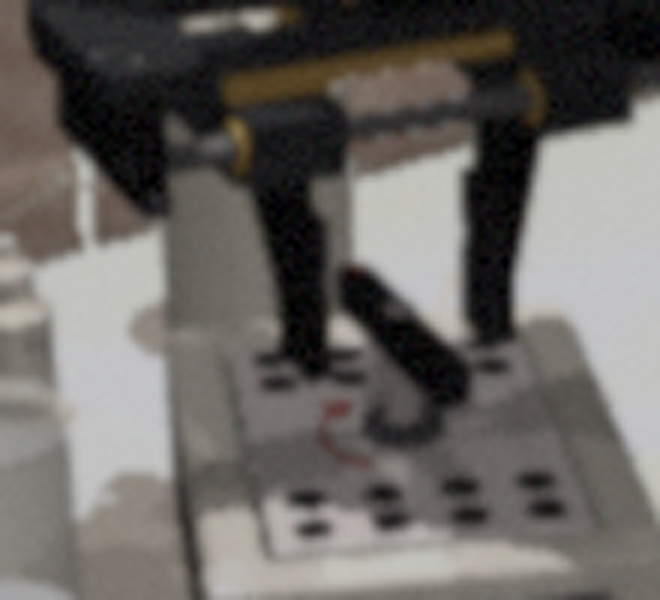

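Emit:
arm_command --pt "100 -15 0 0 0 0 0" --pt "100 -35 0 0 0 0 0" --pt "100 -60 0 0 0 0 0" --pt "100 -85 0 0 0 0 0" --pt "100 -110 0 0 0 0 0" --pt "100 -130 0 0 0 0 0" --pt "100 -150 0 0 0 0 0" --pt "100 -150 0 0 0 0 0" --pt "100 -150 0 0 0 0 0"

```text
time: 28.6
ee_pos: [0.5227, 0.287, 0.1975]
eef_rot: [-0.455, 0.541, 0.455, 0.542]
ft_force: [-0.4, 0.6, -1.8]
width: 0.0529
```

```bash
python3 st.py; python3 blk.py pics/sc24.png | tail -1
python3 - <<'E'
import cv2,numpy as np
from bench import *
a=cv2.imread("pics/sc24.png")[170:290,160:320]
cv2.imwrite("pics/s24.png",cv2.resize(a,None,fx=5,fy=5,interpolation=cv2.INTER_CUBIC))
cv2.imwrite("pics/w24.png",camera("wrist")[:,:,::-1])
E
```

```text
28.6 [0.5227 0.287  0.1975] F [-0.4  0.6 -1.8] T [ 0.033  0.05  -0.039] w 0.0529 j [-0.666  0.257  0.106  1.529 -0.028  1.356  0.841]
jaw 80.16 down [ 1.1e-03  8.0e-04 -1.0e+00]
px/mm [0.00517745 0.53162925]
```

View pics/s24.png

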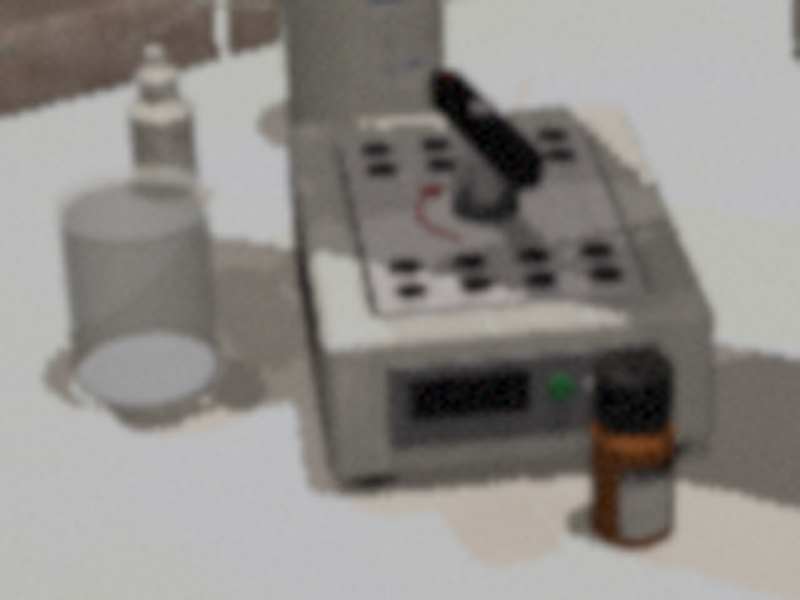

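View pics/w24.png

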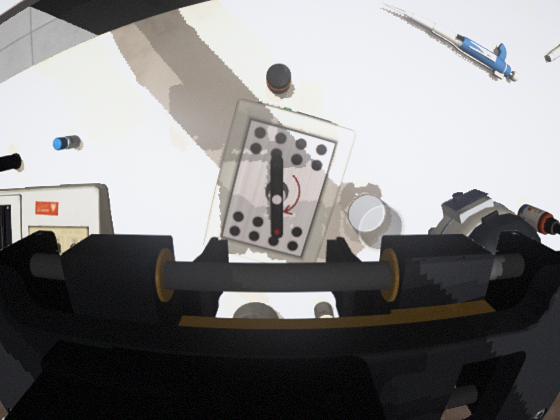

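Run:
```python
import cv2,numpy as np
f=lambda x:cv2.resize(cv2.imread(x)[205:240,225:300],None,fx=8,fy=8,interpolation=cv2.INTER_CUBIC)
cv2.imwrite("pics/cmp24.png",np.vstack([f("pics/scene0.png"),f("pics/sc24.png")]))
from h import *
h=R.from_euler("z",np.radians(-25))
for z in (.060,.061,.062):
  P=[h.apply([-.0655,y,z])+[.5216,.288,0] for y in(.0455,-.0455)]
  W=h.apply([-.05,.03,z])+[.5216,.288,0]
  print(z,[((w2pix("scene",p)-[225,205]+.5)*8-.5).round(1) for p in P])
print([((w2pix("scene",h.apply([-.067,y,.06])+[.5216,.288,0])-[225,205]+.5)*8-.5).round(1) for y in(.047,-.047)])
```

```text
0.06 [array([ 68.6, 215.9]), array([502. , 177.9])]
0.061 [array([ 68.4, 211.7]), array([502.1, 173.7])]
0.062 [array([ 68.2, 207.4]), array([502.1, 169.5])]
[array([ 62.1, 220.1]), array([510.5, 180.7])]
```

View pics/cmp24.png

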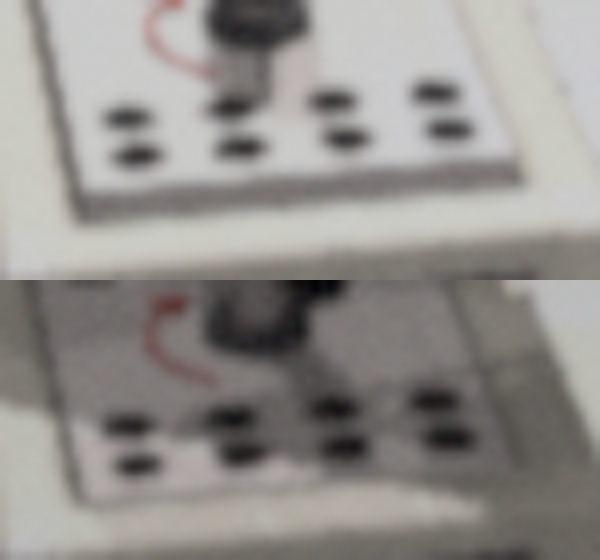

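Lower half: the block's front edge meets the rim with only a hairline gap, so it is flush. Its front face stood about 26 px tall at the start. The gripper is clear, so I'm handing in.

```bash
python3 -c "
from bench import *
print(close_job())"
```

```text
the job is handed in; nothing more can be done
None
```

The well block is drawn down fully home, the T-head has been let go and is sprung in, and the job was handed in at about 29 s of the 72 s allowed.

**How it went:** I gripped the T-bar, pulled it up about 10 mm until it meshed, and screwed clockwise in three strokes. Between strokes I let it down and turned it back 90° so the gripper stayed clear of the bottle behind the heater. The third stroke ran into a hard stop, with wrist torque rising from about 0.16–0.25 to 1.2 N m and no further block movement in the picture. I then lowered the head, opened the fingers and raised the arm clear.

**Last checks:**
- **Block:** in the scene camera its front face, about 6 mm tall at the start, has gone. The tracked wells sank about 6–6.5 mm in all.
- **T-head:** it stands about 27 mm above the bush in the image, which matches the sprung-in height.
- **Beaker and vial:** both are standing where they were.
- **Gripper:** it touches nothing and the contact force is near zero.

**What disagreed:**
- **Fingertip position:** the fingertips seemed to lie roughly 20–40 mm behind the stated TCP. The first close therefore passed above the bar. The next two caught on the bush, with wrist forces of about 7 N, before the grip succeeded.
- **Side load:** a force of up to about 9 N showed on the wrist while turning, because the grip was slightly off centre.

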